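Clamp a chambered slide in a sprung-arm slide holder

ROBOT

A 6-joint arm with a two-finger parallel gripper is mounted at the origin on the work surface. World frame = base frame: x ahead of the robot, y to its left, z up, the work surface at z = 0. Lengths are in m, angles in degrees, forces in N, time in s.
With the tool pointing down it reaches from about 0.375 to 0.75 m from the base axis. Payload 9 kg.
Tool frame: the origin (TCP) lies at the very end of the fingers, on their centre line; the grasp point (between the pads) lies 19 mm behind it; z points along the fingers, y is the direction in which the jaws open and shut (so a half turn about z gives the same grasp; the last joint's range is limited). The gripper opens to 85 mm and grips with 20 to 120 N. Pads are 22 mm wide; open, the fingers measure 114 mm over their backs; the gripper's body (76 mm by 85 mm) begins 54 mm behind the grasp point. The pads swing forward as they close: fully open they stand 13 mm farther back than shut.
Start: joints at [64.704, 5.964, 5.575, 89.605, 0, 77.527], TCP at [0.133, 0.585, 0.207] pointing down, gripper open.
Joint ranges: [-171.21, 171.21], [-48.23, 106.86], [-62.78, 66.21], [-105.2, 120.99], [-86.42, 89.51], [-180, 180]. Speed limits (degrees/s): [127.2, 127.2, 147.25, 180, 180, 180].

INTERFACE

Orientations are given as a 3x3 rotation matrix whose columns are the frame's x, y, z axes.
In Python, from bench import env gives the robot as it stands.
- The arm moves only by the shell command python3 -m jog 'ROWS'. ROWS is JSON, a list of rows, each an object with "linear": the shift along the world's x, y, z in cm, a list of three; "roll": the turn about the world's z in rad; "grip": the closure, from 0 (fully open) to 1 (shut). A call has 1 to 10 rows; each row shifts and turns the commanded pose from where the row before left it; what a row does not reach is not made up. A row lasts 1/12 s, in which the tool goes at most 41.7 mm and 7.16 degrees, less where a joint would pass 70% of its speed; a pose out of reach is approached as far as the arm can. A call with a gripper value outside its range is refused whole. The fingers move at their own pace and stop on an object; the grip force is fixed at half the most. Time passes only in rows, so rows that do not move let the fingers close. It gives the time, the measured TCP pose, the force and the opening at its end, in the units of the state.
- env.sense(): the state, without advancing time (a new reading comes with each control period).
- env.grab_frame(name): name is "scene" or "top" or "wrist"; returns the picture (384x512x3 uint8, red, green, blue); there is no depth.
- env.camera_params(name): a dict with "camera_matrix" (3x3 intrinsics, pixels), "R" (3x3) and "t" (3): a world point X has camera coordinates R X + t; the wrist camera has in their place "T_tool_cam" (4x4, takes a point from camera to tool coordinates, whose origin is the TCP and whose axes are the flange's). Camera axes: x right, y down, z forward; pixel columns grow to the right and rows downward; lengths in m; the calibration is good to about 2 mm. A picture is of the moment at which its call begins: read the wrist's pose just before it. camera_params takes no time and is no camera call.
- env.finish_job(): hands the job in, once; it reports no verdict.
The state is a dict: "t": time; "joints": joint angles; "qvel": joint speeds; "tau": joint torques, N m; "position": TCP position; "tcp_rot": TCP orientation; "contact_force": force on the tool from outside, world axes, zero at the start; "torque": the same for the moment, N m; "grip_width": opening from 0.0 (shut) to 1.0 (fully open).
Only numpy, scipy, OpenCV 4.12 (cv2) and the standard library are available. Lean on these libraries where they do the work, as an engineer would, in place of code of your own. Each camera call takes 0.05 s, during which the arm holds its last target.

TASK

Draw the holder's sprung curved arm back until it stays open by itself, put the chambered slide flat on the holder plate and, with the arm still open, press it gently home into the fixed L-shaped edge. Then bring the arm back so that it springs onto the slide and keeps it pressed against both sides of the L, and let go. Leave the bottle, beaker and jar where they stand.

Things in the scene. Friction and masses are not known exactly. Their poses are not given: they have to be found in the camera images.
- holder: Slide holder fixed to the bench: flat white-painted metal plate 18 mm thick, spanning x -64..122 mm and y -87..53 mm from its origin, which lies at bench level under the nominal pocket centre. z is up. On its flat top stand the steel L-shaped edge and the sprung curved arm.
- pocket (a point): Nominal centre of a seated slide, at plate-top level (18 mm over the bench), axes as the holder. Nominally the L's long leg (along x, x -38..28 mm from here) has its inner face at y = +13 mm, facing -y; its short leg (along y, y -11..13 mm) has its inner face at x = -38 mm, facing +x. Legs are 7 mm high, 8 mm wide, rigid.
- nominal_corner (a point): Nominal inner corner of the L, at pocket x -38, y +13 mm, plate-top level; it is fixed to the plate, not to the L. The L itself was locked by the last user up to 7 mm off, either way along the diagonal (-x,+y), unturned: the offset is not measured, so find it by touch or sight. Press the slide on it with a few N, never 20 N or more. (In the rules: fence; fence_c0 long leg, fence_c1 short leg.)
- clip_pivot (a point): Upright pivot of the curved arm, at plate-top level, at x +80, y +29 mm in the holder's frame; axes as the holder. The arm is a bowed steel bar 6 mm thick lying 1..7 mm over the plate. Closed on a seated slide it bears on the base's corner opposite the L (+x,-y) and pushes it diagonally into the L with about 4 N.
- clip (a joint): Arm angle, rad: 0 = fully inward (rest, holder empty), growing counter-clockwise from above as it is drawn back, to a stop at 1.25. Over-centre spring: below 0.85 it springs inward (4 N at the knob at 0, fading to none at 0.85), above it springs outward (2 N) and stays open at 1.25. On a seated slide it stops at 0.15 to 0.45, as the L is set.
- clip_knob (a point): Black knob at the arm's free end: upright round post 14 mm in diameter, top 41 mm over the plate; this point is on its axis 26 mm over the plate (44 mm over the bench), 92.5 mm from the pivot. Pinch it from above or push it from the side, along an arc about the pivot.
- slide_center (a point): Centre of the loose chambered slide (about 50 g), 13 mm over its underside: glass base 76 (x) x 26 (y) x 6 mm, in its middle a block of clear chambers with white lid, 50 (x) x 20 (y) mm, 6 to 26 mm over the underside. z up. Ends alike for the job. Grip the block with fingertips over 8 mm above the underside, to clear the L.
- tray: Grey flat plastic slab fixed to the bench, 170 x 130 mm, 6 mm thick, on which the slide lies at the start. Origin at bench level under its centre.
- reagent_bottle: Bystander: amber bottle, 60 mm in diameter, 130 mm tall; origin under its centre.
- beaker: Bystander: glass beaker, 66 mm in diameter, 85 mm tall; origin under its centre.
- jar: Bystander: white jar with a lid, 56 mm in diameter, 70 mm tall; origin under its centre.

How it is judged:
By the outcome, as a careful person would: the job done as asked, in the order asked, and still so for the second after the job is handed in, with the robot touching nothing.
It also fails if it takes over 72 s, if anything falls off the work surface, if the arm or the gripper's body presses on something with over 40 N, if the wrist force passes 120 N, or if a joint passes its speed limit or range.

## Working session

There is one attempt and no reset: what is moved stays moved. The work goes in short steps, Python scripts to look and compute and a shell command to move; the robot and the scene stay as the last step left them, time stands still between calls to the robot, and variables do not carry over. Pictures are saved under pics/ and viewed, and the job is handed in when it is done.

```bash
ls; mkdir -p pics
python3 - <<'E'
from bench import env
import cv2,numpy as np
np.set_printoptions(precision=4,suppress=True)
s=env.sense()
for k in s: print(k,np.array(s[k]))
for n in ("scene","top","wrist"):
    p=env.camera_params(n); print(n,p)
    cv2.imwrite(f"pics/{n}0.png",env.grab_frame(n)[:,:,::-1])
E
```

```text
pics
t 0.0
joints [64.7031  5.9966  5.5256 89.6059 -0.0001 77.5265]
qvel [-0.0142 -0.0584  0.0027 -0.0021  0.0237  0.0665]
tau [ -0.0005 -55.6927  50.3655   0.0167  -0.0005  -0.    ]
position [0.133  0.5847 0.2057]
tcp_rot [[-0.9751  0.2219 -0.0006]
 [ 0.2219  0.9751 -0.0012]
 [ 0.0003 -0.0013 -1.    ]]
contact_force [-0.3834 -0.6314 -0.2141]
torque [ 0.0485  0.0066 -0.008 ]
grip_width 0.9978825576000373
scene {'camera_matrix': array([[396.1835,   0.    , 254.4751],
       [  0.    , 396.1835, 195.4869],
       [  0.    ,   0.    ,   1.    ]]), 'R': array([[-0.0219,  0.9998,  0.0021],
       [ 0.7845,  0.0185, -0.6199],
       [-0.6198, -0.012 , -0.7847]]), 't': array([ 0.0341, -0.402 ,  1.7035])}
top {'camera_matrix': array([[393.0706,   0.    , 255.6157],
       [  0.    , 393.0706, 189.2741],
       [  0.    ,   0.    ,   1.    ]]), 'R': array([[ 0.0172, -0.9998,  0.0026],
       [-0.9887, -0.0174, -0.1489],
       [ 0.1489, -0.    , -0.9889]]), 't': array([0.0007, 0.5622, 1.0278])}
wrist {'camera_matrix': array([[336.9518,   0.    , 256.4781],
       [  0.    , 336.9518, 193.0742],
       [  0.    ,   0.    ,   1.    ]]), 'T_tool_cam': array([[-0.0003, -0.9582, -0.2861,  0.0729],
       [ 1.    , -0.0002, -0.0004,  0.0007],
       [ 0.0003, -0.2861,  0.9582, -0.1675],
       [ 0.    ,  0.    ,  0.    ,  1.    ]])}
```

View pics/scene0.png

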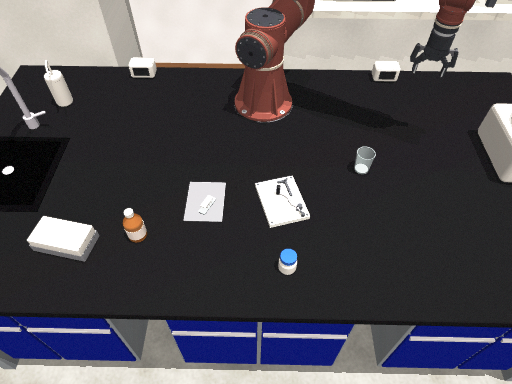

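View pics/top0.png

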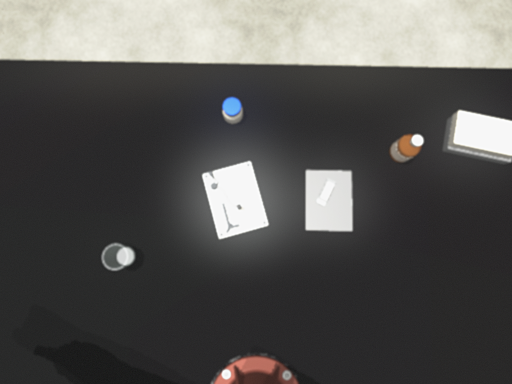

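View pics/wrist0.png

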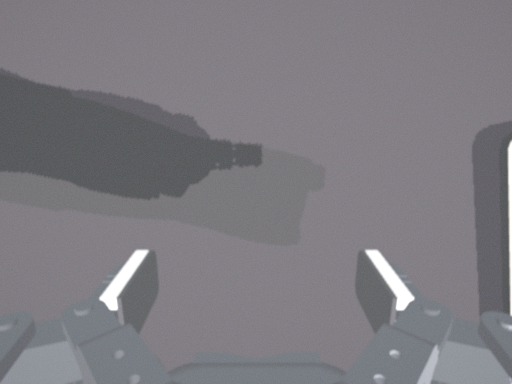

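```bash
cat > h.py <<'E'
from bench import env
import cv2,numpy as np
np.set_printoptions(precision=4,suppress=True)
def cam(name,s=None):
    p=env.camera_params(name);K=p["camera_matrix"]
    if "R" in p: return K,np.array(p["R"]),np.array(p["t"])
    s=s or env.sense(); T=np.eye(4);T[:3,:3]=s["tcp_rot"];T[:3,3]=s["position"]
    W=T@p["T_tool_cam"]; R=W[:3,:3].T; return K,R,-R@W[:3,3]
def ray(c,uv,z):
    K,R,t=c; d=R.T@np.linalg.solve(K,[uv[0],uv[1],1.]); o=-R.T@t
    return o+d*(z-o[2])/d[2]
def proj(c,X):
    K,R,t=c; q=K@(R@np.array(X)+t); return q[:2]/q[2]
E
python3 - <<'E'
from h import *
im=cv2.imread("pics/top0.png")
cv2.imwrite("pics/tz.png",cv2.resize(im[150:250,195:365],None,fx=4.7,fy=4.7,interpolation=cv2.INTER_CUBIC))
im2=cv2.imread("pics/scene0.png")
cv2.imwrite("pics/sz.png",cv2.resize(im2[165:235,180:315],None,fx=5.9,fy=5.9,interpolation=cv2.INTER_CUBIC))
c=cam("top")
hsv=cv2.cvtColor(im,cv2.COLOR_BGR2HSV);v=hsv[:,:,2]
for lo,z,rg in ((235,.018,(195,275)),(140,.006,(300,360))):
    m=np.zeros_like(v);m[155:245,rg[0]:rg[1]]=(v[155:245,rg[0]:rg[1]]>lo)*255
    cs,_=cv2.findContours(m,cv2.RETR_EXTERNAL,cv2.CHAIN_APPROX_NONE)
    k=max(cs,key=cv2.contourArea); r=cv2.minAreaRect(k); b=cv2.boxPoints(r)
    print(r); print(b); print(np.array([ray(c,p,z) for p in b]))
E
```

```text
((234.57308959960938, 199.43460083007812), (66.56869506835938, 50.86935806274414), 74.74488067626953)
[[201.2769 174.0154]
 [250.3539 160.6308]
 [267.8692 224.8538]
 [218.7923 238.2384]]
[[ 0.6063  0.1633  0.018 ]
 [ 0.647   0.0267  0.018 ]
 [ 0.4675 -0.0249  0.018 ]
 [ 0.4287  0.1087  0.018 ]]
((328.5, 200.0), (60.0, 47.0), 90.0)
[[305. 170.]
 [352. 170.]
 [352. 230.]
 [305. 230.]]
[[ 0.6253 -0.1287  0.006 ]
 [ 0.6277 -0.2621  0.006 ]
 [ 0.4581 -0.2588  0.006 ]
 [ 0.4558 -0.1284  0.006 ]]
```

View pics/tz.png

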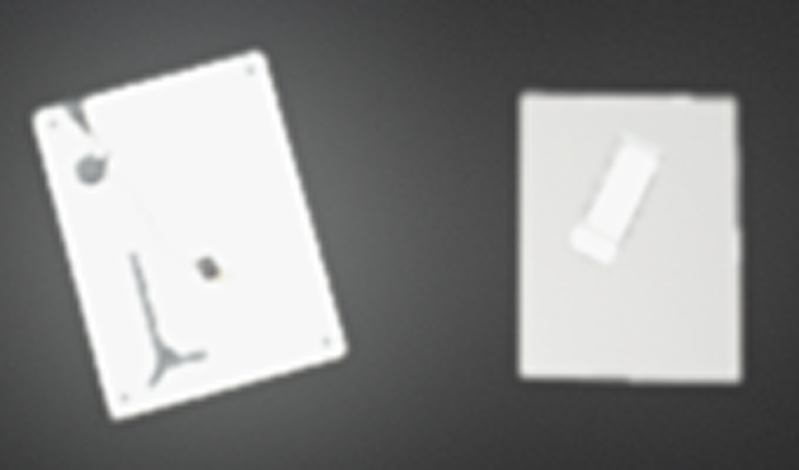

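View pics/sz.png

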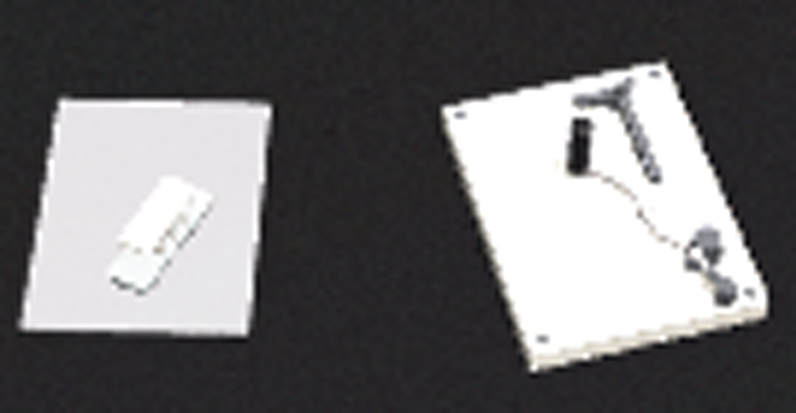

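Run:
```python
from h import *
c=cam("top"); cs=cam("scene")
o=np.array([.5048,.0765]);a=np.radians(16.6);R=np.array([[np.cos(a),-np.sin(a)],[np.sin(a),np.cos(a)]])
k=ray(c,(195+207/4.7,150+267/4.7),.055); print("knob w",k,"holder",R.T@(k[:2]-o))
k=ray(cs,(180+581/5.9,165+123/5.9),.059); print("knob scene",k,R.T@(k[:2]-o))
print("pivot",o+R@[.08,.029])
kh=R.T@(k[:2]-o)-[.08,.029]; print(np.hypot(*kh),np.degrees(np.arctan2(kh[1],kh[0])))
```

```text
knob w [0.5121 0.0539 0.055 ] holder [ 0.0005 -0.0237]
knob scene [0.5162 0.0581 0.059 ] [ 0.0057 -0.0209]
pivot [0.5732 0.1271]
0.08955062313635538 -146.11658200720538
```

```bash
python3 -m jog '[{"linear":[1.0,-1.6,0.3],"roll":0.03,"grip":0},{"linear":[2.1,-3.2,0.3],"roll":0.07,"grip":0},{"linear":[2.1,-3.2,0.3],"roll":0.07,"grip":0},{"linear":[2.1,-3.2,0.3],"roll":0.07,"grip":0},{"linear":[2.1,-3.2,0.3],"roll":0.07,"grip":0},{"linear":[2.1,-3.2,0.3],"roll":0.07,"grip":0},{"linear":[2.1,-3.2,0.3],"roll":0.07,"grip":0},{"linear":[2.1,-3.2,0.3],"roll":0.07,"grip":0},{"linear":[2.1,-3.2,0.3],"roll":0.07,"grip":0},{"linear":[2.1,-3.2,0.3],"roll":0.07,"grip":0}]'; python3 -m jog '[{"linear":[2.1,-3.2,0.3],"roll":0.07,"grip":0.7},{"linear":[2.1,-3.2,0.3],"roll":0.07,"grip":0.7},{"linear":[2.1,-3.2,0.3],"roll":0.07,"grip":0.7},{"linear":[2.1,-3.2,0.3],"roll":0.07,"grip":0.7},{"linear":[2.1,-3.2,0],"roll":0.07,"grip":0.7},{"linear":[2.1,-3.2,0],"roll":0.07,"grip":0.7},{"linear":[2.1,-3.2,0],"roll":0.07,"grip":0.7},{"linear":[1.5,-2.0,0],"roll":0.025,"grip":0.7},{"linear":[0,0,0],"roll":0,"grip":0.7},{"linear":[0,0,0],"roll":0,"grip":0.7}]'
python3 - <<'E'
from h import *
s=env.sense();print(s['t'],s['position'],s['tcp_rot'],s['contact_force'],s['grip_width'])
cv2.imwrite("pics/w1.png",env.grab_frame("wrist")[:,:,::-1])
E
```

```text
t: 0.98
position: [0.3326, 0.2794, 0.2366]
tcp_rot: [[-0.905, -0.426, 0.0], [-0.426, 0.905, 0.0], [-0.0, 0.0, -1.0]]
contact_force: [1.0, 1.5, 0.3]
grip_width: 1.0
t: 1.82
position: [0.4943, 0.036, 0.2479]
tcp_rot: [[-0.583, -0.813, -0.002], [-0.813, 0.583, 0.0], [0.001, 0.001, -1.0]]
contact_force: [-0.5, 0.9, -1.0]
grip_width: 0.303
1.8167 [0.4943 0.036  0.2479] [[-0.5829 -0.8126 -0.0015]
 [-0.8126  0.5829  0.0004]
 [ 0.0005  0.0015 -1.    ]] [-0.5325  0.8662 -1.0172] 0.30308952755312385
```

View pics/w1.png

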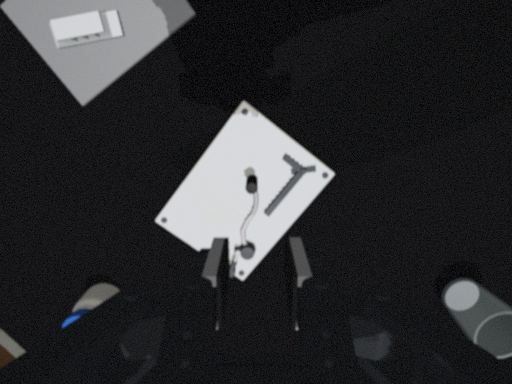

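```bash
cat > plate.py <<'E'
from h import *
def plate(im,c,show=None):
    g=cv2.cvtColor(im,cv2.COLOR_BGR2GRAY)
    m=(g>150).astype(np.uint8)*255
    cs,_=cv2.findContours(m,cv2.RETR_EXTERNAL,cv2.CHAIN_APPROX_NONE)
    k=max(cs,key=cv2.contourArea)[:,0]
    P=np.array([ray(c,p,.018)[:2] for p in k])*1000
    r=cv2.minAreaRect(P.astype(np.float32)); return r,k
E
python3 - <<'E'
from plate import *
im=cv2.imread("pics/w1.png"); c=cam("wrist")
g=cv2.cvtColor(im,cv2.COLOR_BGR2GRAY); print(g[150,245],g[20,80],g[50,60])
r,k=plate(im,c); print(r,cv2.boxPoints(r)); print(k.min(0),k.max(0))
z=cv2.resize(im[95:290,150:345],None,fx=3,fy=3,interpolation=cv2.INTER_CUBIC)
cv2.imwrite("pics/w1z.png",np.clip(z*1.0,0,255).astype(np.uint8))
cv2.imwrite("pics/w1s.png",cv2.resize(im[0:110,0:200],None,fx=4,fy=4,interpolation=cv2.INTER_CUBIC))
E
```

```text
218 212 151
((537.734130859375, 69.450927734375), (186.07041931152344, 140.16192626953125), 16.62914276123047) [[428.5344 109.9765]
 [468.6454 -24.3235]
 [646.9338  28.9254]
 [606.8229 163.2253]]
[156 102] [333 279]
```

View pics/w1z.png

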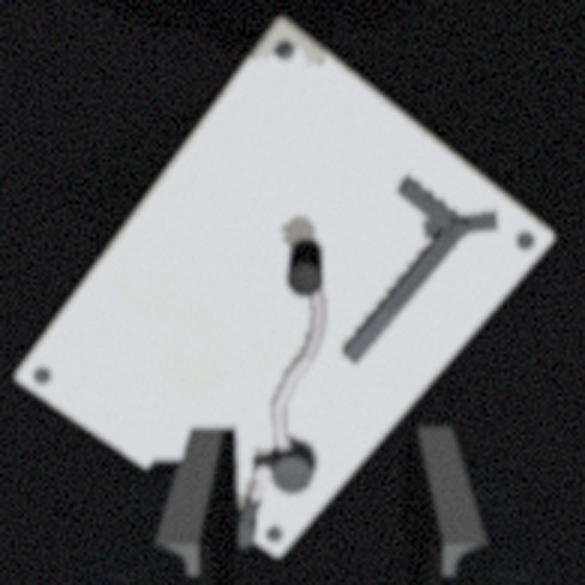

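View pics/w1s.png

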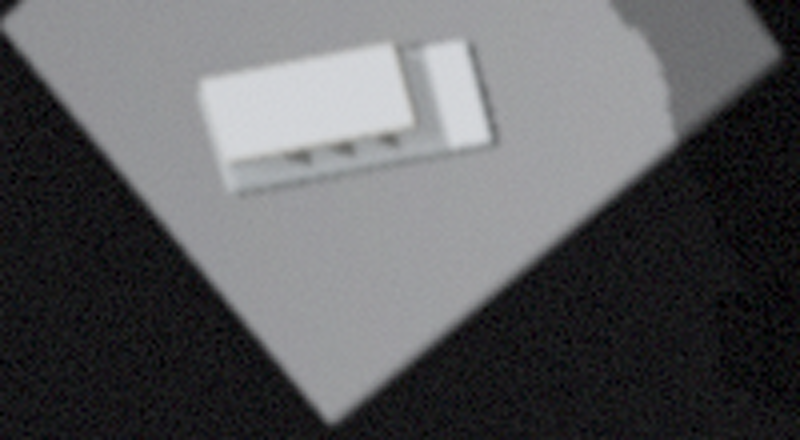

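```bash
cat >> h.py <<'E'
A=np.radians(16.63);HR=np.array([[np.cos(A),-np.sin(A)],[np.sin(A),np.cos(A)]])
HO=np.array([.53773,.06945])-HR@[.029,-.017]
def h2w(x,y): return HO+HR@[x/1000,y/1000]
def w2h(p): return HR.T@(np.array(p)[:2]-HO)*1000
E
python3 - <<'E'
from h import *
im=cv2.imread("pics/w1.png"); c=cam("wrist"); x0,y0,f=205,145,9
K,R,t=c; print("cam holder",w2h((-R.T@t)),"origin",HO,"pivot",h2w(80,29))
crop=im[y0:y0+75,x0:x0+115]; print()
z=cv2.resize(crop,None,fx=6.5,fy=6.5,interpolation=cv2.INTER_CUBIC)
def px(x,y,zz): 
    u=proj(c,[*h2w(x,y),zz]); return tuple(int(v) for v in (u-[x0,y0]+.5)*6.5)
for zz,col in ((.018,(0,0,255)),(.025,(0,255,0))):
    for a,b in (((-38,13),(28,13)),((-38,13),(-38,-11))): cv2.line(z,px(*a,zz),px(*b,zz),col,1)
cv2.imwrite("pics/L.png",z)
# knob: from its top centre and base
for uv in ((150+305/3,95+283/3),(150+306/3,95+250/3)):
    print([w2h(ray(c,uv,h)) for h in (.018+.041,.018+.007)])
E
```

```text
cam holder [-79.3783 -79.4853] origin [0.5051 0.0774] pivot [0.5734 0.1281]

[array([  4.2275, -21.1616]), array([ 12.1983, -15.6012])]
[array([ -5.8819, -28.472 ]), array([  1.1252, -23.6084])]
```

View pics/L.png

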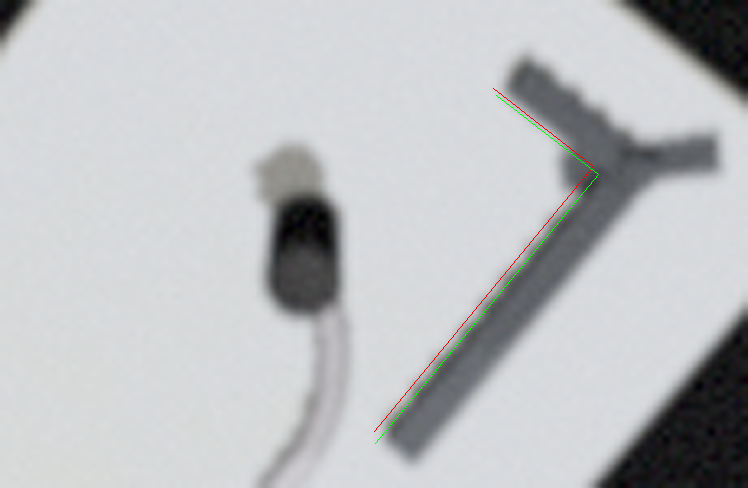

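```bash
python3 -m jog '[{"linear":[0.5,0.5,-2],"roll":-0.02,"grip":0.65},{"linear":[0.5,0.6,-3.5],"roll":-0.02,"grip":0.65},{"linear":[0.5,0.5,-3.5],"roll":-0.033,"grip":0.65},{"linear":[0.48,0.51,-3.5],"roll":0,"grip":0.65},{"linear":[0,0,-3],"roll":0,"grip":0.65},{"linear":[0,0,-1.5],"roll":0,"grip":0.65},{"linear":[0,0,0],"roll":0,"grip":0.65},{"linear":[0,0,0],"roll":0,"grip":0.65}]'
python3 - <<'E'
from h import *
s=env.sense();print(w2h(s['position']))
cv2.imwrite("pics/w2.png",env.grab_frame("wrist")[:,:,::-1])
E
```

```text
t: 2.53
position: [0.5131, 0.0592, 0.0786]
tcp_rot: [[-0.638, -0.77, -0.001], [-0.77, 0.638, 0.0], [0.0, 0.001, -1.0]]
contact_force: [0.1, -0.0, 0.3]
grip_width: 0.347
[  2.4379 -19.7389]
```

View pics/w2.png

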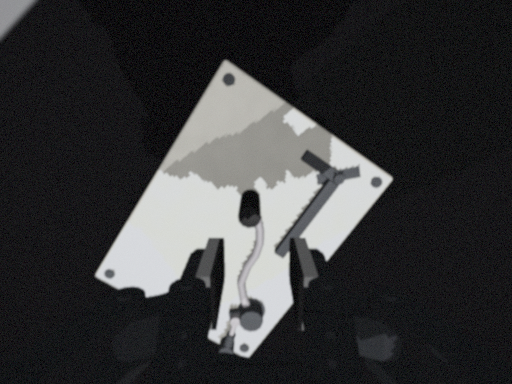

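Run:
```python
from h import *
c=cam("wrist"); s=env.sense()
print("tcp px",proj(c,s['position']))
k=ray(c,(250,219),.059); h=w2h(k); print(k,h,h-[80,29],np.hypot(*(h-[80,29])))
print(proj(c,[*h2w(3,-22),.059]),proj(c,[*h2w(80,29),.018]))
im=cv2.imread("pics/w2.png"); print()
z=cv2.resize(im[180:260,190:320],None,fx=6,fy=6,interpolation=cv2.INTER_CUBIC)
cv2.imwrite("pics/w2z.png",np.clip(z*1.5,0,255).astype(np.uint8))
```

```text
tcp px [255.7462 232.6779]
[0.517  0.0567 0.059 ] [  5.4689 -23.2384] [-74.5311 -52.2384] 91.01499510077883
[254.0177 216.8557] [254.2856 308.0752]
```

View pics/w2z.png

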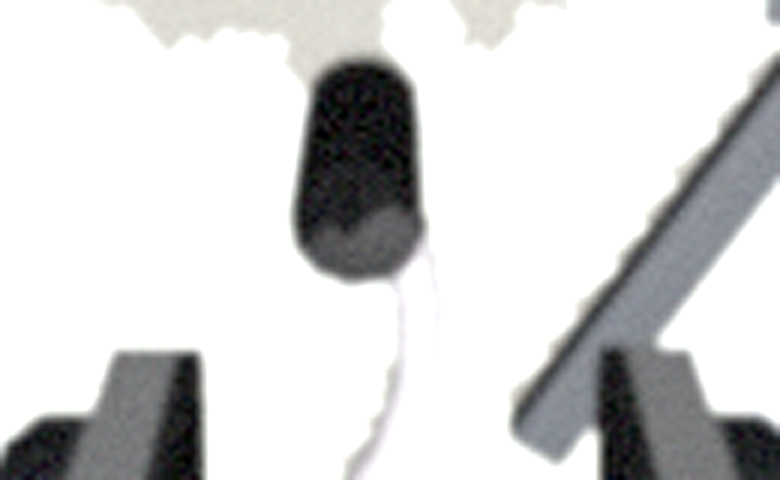

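```bash
python3 -m jog '[{"linear":[0.25,-0.25,-1],"roll":0,"grip":0.65},{"linear":[0,0,-1.7],"roll":0,"grip":0.65},{"linear":[0,0,-1.2],"roll":0,"grip":0.65},{"linear":[0,0,-0.4],"roll":0,"grip":0.65},{"linear":[0,0,0],"roll":0,"grip":0.65}]'
```

```text
t: 3.0
position: [0.5158, 0.0557, 0.0346]
tcp_rot: [[-0.639, -0.77, -0.002], [-0.77, 0.639, 0.0], [0.001, 0.001, -1.0]]
contact_force: [0.3, 0.4, -0.4]
grip_width: 0.35
```

Run:
```python
from h import *
p=h2w(80,29); s=env.sense()['position'][:2]-p
a0=np.arctan2(s[1],s[0]); print(np.degrees(a0),np.hypot(*s))
d=np.linspace(0,1.25,17); P=p+.0925*np.c_[np.cos(a0+d),np.sin(a0+d)]
print(np.diff(P,axis=0)*100)
```

```text
-128.52983198052866 0.09255371894734513
[[ 0.5823 -0.4276]
 [ 0.6139 -0.3809]
 [ 0.6418 -0.3318]
 [ 0.6657 -0.2807]
 [ 0.6856 -0.2279]
 [ 0.7013 -0.1737]
 [ 0.7127 -0.1184]
 [ 0.7198 -0.0624]
 [ 0.7224 -0.0061]
 [ 0.7207  0.0503]
 [ 0.7146  0.1064]
 [ 0.7041  0.1619]
 [ 0.6893  0.2163]
 [ 0.6703  0.2695]
 [ 0.6473  0.321 ]
 [ 0.6202  0.3705]]
```

```bash
python3 -m jog '[{"linear":[0.58,-0.43,0],"roll":0.078,"grip":0.65},{"linear":[0.61,-0.38,0],"roll":0.078,"grip":0.65},{"linear":[0.64,-0.33,0],"roll":0.078,"grip":0.65},{"linear":[0.67,-0.28,0],"roll":0.078,"grip":0.65},{"linear":[0.69,-0.23,0],"roll":0.078,"grip":0.65},{"linear":[0.70,-0.17,0],"roll":0.078,"grip":0.65},{"linear":[0.71,-0.12,0],"roll":0.078,"grip":0.65},{"linear":[0.72,-0.06,0],"roll":0.078,"grip":0.65}]'
python3 -m jog '[{"linear":[0.72,0,0],"roll":0.078,"grip":0.65},{"linear":[0.72,0.05,0],"roll":0.078,"grip":0.65},{"linear":[0.71,0.11,0],"roll":0.078,"grip":0.65},{"linear":[0.70,0.16,0],"roll":0.078,"grip":0.65},{"linear":[0.69,0.22,0],"roll":0.078,"grip":0.65},{"linear":[0.67,0.27,0],"roll":0.078,"grip":0.65},{"linear":[0.65,0.32,0],"roll":0.078,"grip":0.65},{"linear":[0.62,0.37,0],"roll":0.078,"grip":0.65},{"linear":[0,0,0],"roll":0,"grip":0.65}]'
```

```text
t: 3.67
position: [0.5707, 0.0353, 0.0366]
tcp_rot: [[-0.065, -0.998, 0.001], [-0.998, 0.065, -0.0], [0.0, -0.001, -1.0]]
contact_force: [0.7, 0.3, 0.4]
grip_width: 0.346
t: 4.42
position: [0.6258, 0.051, 0.0365]
tcp_rot: [[0.53, -0.848, 0.002], [-0.848, -0.53, -0.0], [0.001, -0.001, -1.0]]
contact_force: [-0.2, 0.5, 0.2]
grip_width: 0.351
```

```bash
python3 -m jog '[{"linear":[0,0,2],"roll":0,"grip":0.65},{"linear":[0,0,3],"roll":0,"grip":0.65},{"linear":[0,0,3],"roll":0,"grip":0.65},{"linear":[0,0,1],"roll":0,"grip":0.65},{"linear":[0,0,0],"roll":0,"grip":0.65}]'
python3 - <<'E'
from h import *
cv2.imwrite("pics/w3.png",env.grab_frame("wrist")[:,:,::-1])
E
```

```text
t: 4.83
position: [0.6266, 0.0502, 0.13]
tcp_rot: [[0.525, -0.851, 0.006], [-0.851, -0.525, -0.001], [0.004, -0.005, -1.0]]
contact_force: [-0.5, -0.1, 0.3]
grip_width: 0.35
```

View pics/w3.png

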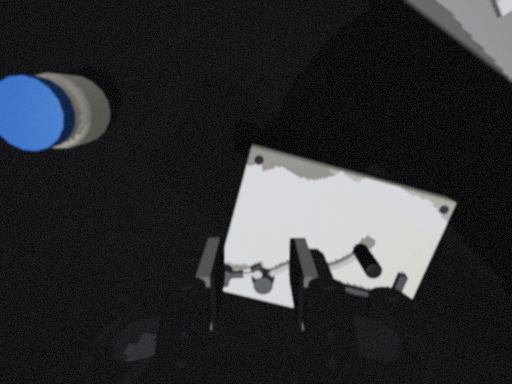

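Run:
```python
from h import *
c=cam("wrist"); s=env.sense()
for uv in ((374,269),(372,267)):
    k=w2h(ray(c,uv,.059))-[80,29]; print(k,np.hypot(*k),np.degrees(np.arctan2(k[1],k[0]))+360-213.5)
cv2.imwrite("pics/t1.png",cv2.resize(env.grab_frame("top")[150:250,195:295,::-1],None,fx=5,fy=5,interpolation=cv2.INTER_CUBIC))
im=cv2.imread("pics/w3.png");cv2.imwrite("pics/w3z.png",cv2.resize(im[220:310,200:430],None,fx=3.4,fy=3.4,interpolation=cv2.INTER_CUBIC))
```

```text
[-75.9881 -55.4059] 94.04255669992006 2.59724282009185
[-73.8656 -56.6357] 93.07915133696058 3.9788271483012636
```

View pics/w3z.png

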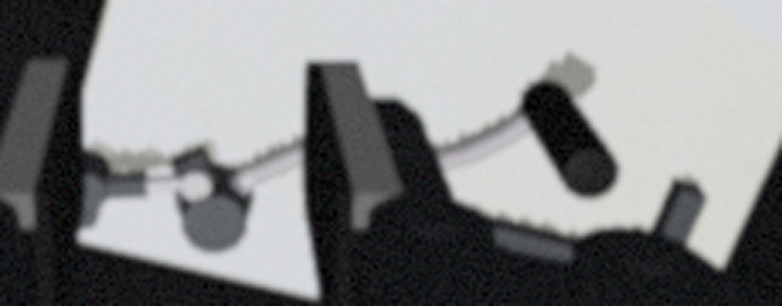

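View pics/t1.png

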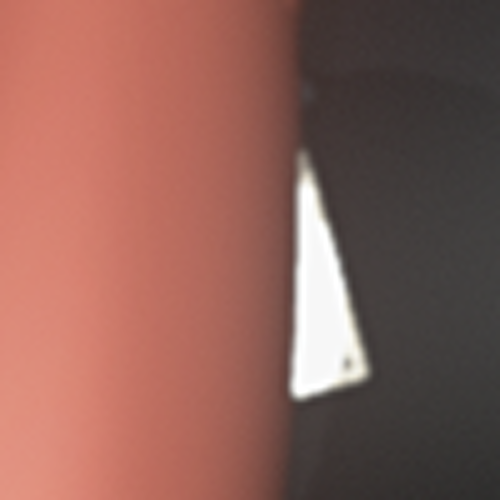

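The picture shows the knob at (373,268), about 0.05 rad. The fingers passed over it, and their imaged tips sit well behind the nominal TCP. I'll check the real tip height by touching the free plate gently.

```bash
python3 -m jog '[{"linear":[0,0,-2],"roll":0,"grip":0.65},{"linear":[0,0,-3],"roll":0,"grip":0.65},{"linear":[0,0,-3],"roll":0,"grip":0.65},{"linear":[0,0,-1.3],"roll":0,"grip":0.65},{"linear":[0,0,-0.5],"roll":0,"grip":0.65},{"linear":[0,0,0],"roll":0,"grip":0.65}]'
for i in 1 2 3 ; do python3 -m jog '[{"linear":[0,0,-0.2],"roll":0,"grip":0.65},{"linear":[0,0,0],"roll":0,"grip":0.65}]' | grep -E 'pos|force'; done
```

```text
t: 5.43
position: [0.6229, 0.0508, 0.0257]
tcp_rot: [[0.527, -0.85, -0.004], [-0.85, -0.527, 0.0], [-0.002, 0.003, -1.0]]
contact_force: [0.2, 0.2, 0.2]
grip_width: 0.353
position: [0.6256, 0.0505, 0.0271]
contact_force: [-0.8, -0.5, -0.0]
position: [0.6252, 0.0506, 0.0245]
contact_force: [-0.5, 0.0, -0.1]
position: [0.6246, 0.0506, 0.0216]
contact_force: [-0.7, 1.2, 0.1]
```

```bash
python3 -m jog '[{"linear":[0,0,-0.2],"roll":0,"grip":0.65},{"linear":[0,0,0],"roll":0,"grip":0.65}]' | grep -E 'pos|force'; python3 -m jog '[{"linear":[0,0,-0.2],"roll":0,"grip":0.65},{"linear":[0,0,0],"roll":0,"grip":0.65}]' | grep -E 'pos|force'
```

```text
position: [0.6243, 0.0507, 0.0192]
contact_force: [0.4, 1.6, -0.5]
position: [0.6242, 0.0507, 0.0171]
contact_force: [0.3, -0.5, -0.0]
```

Run:
```python
from h import *
cv2.imwrite("pics/w4.png",env.grab_frame("wrist")[:,:,::-1])
s=env.sense();print(s['position'],s['contact_force'])
```

```text
[0.6243 0.0507 0.0172] [0.0602 0.308  0.3933]
```

View pics/w4.png

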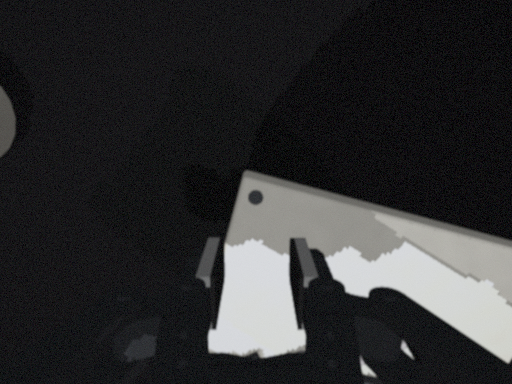

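```bash
python3 -m jog '[{"linear":[0,0,-0.5],"roll":0,"grip":0.65},{"linear":[0,0,0],"roll":0,"grip":0.65}]' | grep -E 'pos|force'; python3 -m jog '[{"linear":[0,0,-0.3],"roll":0,"grip":0.65},{"linear":[0,0,0],"roll":0,"grip":0.65}]' | grep -E 'pos|force'
```

```text
position: [0.624, 0.0507, 0.0116]
contact_force: [-0.4, 0.2, 0.6]
position: [0.6241, 0.0507, 0.0088]
contact_force: [0.8, 0.1, -1.0]
```

```bash
python3 -m jog '[{"linear":[0,0,-0.3],"roll":0,"grip":0.65},{"linear":[0,0,0],"roll":0,"grip":0.65}]' | grep -E 'pos|force'; python3 -m jog '[{"linear":[0,0,-0.2],"roll":0,"grip":0.65},{"linear":[0,0,0],"roll":0,"grip":0.65}]' | grep -E 'pos|force'
```

```text
position: [0.6242, 0.0507, 0.0059]
contact_force: [-0.2, -0.1, -0.9]
position: [0.6243, 0.0506, 0.0042]
contact_force: [-0.5, -0.5, -0.2]
```

```bash
python3 -m jog '[{"linear":[0,0,-0.3],"roll":0,"grip":0.65},{"linear":[0,0,0],"roll":0,"grip":0.65}]' | grep -E 'pos|force'; python3 -m jog '[{"linear":[0,0,-0.2],"roll":0,"grip":0.65},{"linear":[0,0,0],"roll":0,"grip":0.65}]' | grep -E 'pos|force';python3 -m jog '[{"linear":[0,0,-0.2],"roll":0,"grip":0.65},{"linear":[0,0,0],"roll":0,"grip":0.65}]' | grep -E 'pos|force'
```

```text
position: [0.6242, 0.0507, 0.001]
contact_force: [-0.1, 0.6, -1.6]
position: [0.6243, 0.0507, -0.0009]
contact_force: [0.5, 0.7, 0.3]
position: [0.6243, 0.0507, -0.0028]
contact_force: [-0.1, 0.5, 0.8]
```

```bash
python3 -m jog '[{"linear":[0,0,-0.2],"roll":0,"grip":0.65},{"linear":[0,0,0],"roll":0,"grip":0.65}]' | grep -E 'pos|force'; python3 -m jog '[{"linear":[0,0,-0.1],"roll":0,"grip":0.65},{"linear":[0,0,0],"roll":0,"grip":0.65}]' | grep -E 'pos|force'
```

```text
position: [0.6243, 0.0507, -0.0049]
contact_force: [0.0, -0.4, 0.0]
position: [0.6244, 0.0507, -0.0057]
contact_force: [-0.5, -0.9, 0.5]
```

```bash
python3 -m jog '[{"linear":[0,0,-0.15],"roll":0,"grip":0.65},{"linear":[0,0,0],"roll":0,"grip":0.65}]' | grep -E 'pos|force'; python3 -m jog '[{"linear":[0,0,-0.15],"roll":0,"grip":0.65},{"linear":[0,0,0],"roll":0,"grip":0.65}]' | grep -E 'pos|force'
```

```text
position: [0.6245, 0.0507, -0.0071]
contact_force: [-0.1, -0.3, -0.0]
position: [0.6247, 0.0506, -0.0072]
contact_force: [-3.3, -0.3, 10.8]
```

```bash
python3 -m jog '[{"linear":[0,0,-0.1],"roll":0,"grip":0.65},{"linear":[0,0,0],"roll":0,"grip":0.65}]' | grep -E 'pos|force'; python3 -m jog '[{"linear":[0,0,-0.1],"roll":0,"grip":0.65},{"linear":[0,0,0],"roll":0,"grip":0.65}]' | grep -E 'pos|force'
```

```text
position: [0.6248, 0.0506, -0.0073]
contact_force: [-7.8, 0.5, 17.6]
position: [0.6248, 0.0506, -0.0074]
contact_force: [-12.0, 0.9, 25.2]
```

The fingers touch the plate at a TCP height of −7 mm, so the real tips are about 25 mm above the nominal TCP at this opening. I'll allow for that and repeat the draw.

```bash
python3 -m jog '[{"linear":[0,0,1],"roll":0,"grip":0.65},{"linear":[0,0,3],"roll":0,"grip":0.65},{"linear":[0,0,3.2],"roll":0,"grip":0.65},{"linear":[-0.9,0.04,0],"roll":-0.1,"grip":0.65},{"linear":[-0.9,0.04,0],"roll":-0.1,"grip":0.65},{"linear":[-0.9,0.04,0],"roll":-0.1,"grip":0.65},{"linear":[-0.9,0.04,0],"roll":-0.1,"grip":0.65},{"linear":[-0.9,0.04,0],"roll":-0.1,"grip":0.65},{"linear":[-0.9,0.04,0],"roll":-0.1,"grip":0.65},{"linear":[-0.9,0.04,0],"roll":-0.1,"grip":0.65}]'
python3 -m jog '[{"linear":[-0.9,0.04,0],"roll":-0.1,"grip":0.65},{"linear":[-0.9,0.04,0],"roll":-0.1,"grip":0.65},{"linear":[-0.9,0.04,0],"roll":-0.1,"grip":0.65},{"linear":[-0.9,0.04,0],"roll":-0.1,"grip":0.65},{"linear":[-0.9,0.04,0],"roll":-0.1,"grip":0.65},{"linear":[0,0,0],"roll":-0.05,"grip":0.65},{"linear":[0,0,0],"roll":0,"grip":0.65}]'
python3 - <<'E'
from h import *
c=cam("wrist")
cv2.imwrite("pics/w5.png",env.grab_frame("wrist")[:,:,::-1])
print(proj(c,[*h2w(4.4,-24.3),.059]))
E
```

```text
t: 9.32
position: [0.5611, 0.0535, 0.0616]
tcp_rot: [[-0.149, -0.989, 0.0], [-0.989, 0.149, 0.0], [-0.0, -0.0, -1.0]]
contact_force: [0.2, -1.0, 0.3]
grip_width: 0.347
t: 9.9
position: [0.5163, 0.0555, 0.0617]
tcp_rot: [[-0.642, -0.767, 0.0], [-0.767, 0.642, 0.0], [-0.0, -0.0, -1.0]]
contact_force: [-0.5, -0.5, 0.0]
grip_width: 0.351
[255.6965 230.5103]
```

View pics/w5.png

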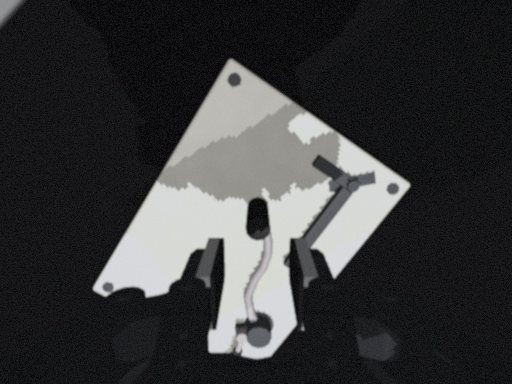

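```bash
python3 -m jog '[{"linear":[0,0,-1.2],"roll":0,"grip":0.65},{"linear":[0,0,-2],"roll":0,"grip":0.65},{"linear":[0,0,-1.5],"roll":0,"grip":0.65},{"linear":[0,0,-0.8],"roll":0,"grip":0.65},{"linear":[0,0,0],"roll":0,"grip":0.65}]'
python3 -m jog '[{"linear":[0.58,-0.43,0],"roll":0.078,"grip":0.65},{"linear":[0.61,-0.38,0],"roll":0.078,"grip":0.65},{"linear":[0.64,-0.33,0],"roll":0.078,"grip":0.65},{"linear":[0,0,0],"roll":0,"grip":0.65}]'
```

```text
t: 10.37
position: [0.5147, 0.0557, 0.0039]
tcp_rot: [[-0.639, -0.769, -0.004], [-0.769, 0.639, 0.001], [0.002, 0.003, -1.0]]
contact_force: [0.0, -0.8, 0.6]
grip_width: 0.35
t: 10.7
position: [0.535, 0.0437, 0.0065]
tcp_rot: [[-0.441, -0.897, -0.001], [-0.897, 0.441, 0.0], [0.0, 0.001, -1.0]]
contact_force: [-3.1, -0.2, -2.6]
grip_width: 0.35
```

```bash
python3 -m jog '[{"linear":[0.67,-0.28,0],"roll":0.078,"grip":0.65},{"linear":[0.69,-0.23,0],"roll":0.078,"grip":0.65},{"linear":[0.70,-0.17,0],"roll":0.078,"grip":0.65},{"linear":[0.71,-0.12,0],"roll":0.078,"grip":0.65},{"linear":[0.72,-0.06,0],"roll":0.078,"grip":0.65},{"linear":[0.72,0,0],"roll":0.078,"grip":0.65}]'
python3 -m jog '[{"linear":[0.72,0.05,0],"roll":0.078,"grip":0.65},{"linear":[0.71,0.11,0],"roll":0.078,"grip":0.65},{"linear":[0.70,0.16,0],"roll":0.078,"grip":0.65},{"linear":[0.69,0.22,0],"roll":0.078,"grip":0.65},{"linear":[0.67,0.27,0],"roll":0.078,"grip":0.65},{"linear":[0.65,0.32,0],"roll":0.078,"grip":0.65},{"linear":[0.60,0.37,0],"roll":0.078,"grip":0.65},{"linear":[0,0,0],"roll":0,"grip":0.65}]'
python3 -m jog '[{"linear":[0,0,1],"roll":0,"grip":0.65},{"linear":[0,0,3],"roll":0,"grip":0.65},{"linear":[0,0,3],"roll":0,"grip":0.65},{"linear":[0,0,3],"roll":0,"grip":0.65},{"linear":[0,0,0],"roll":0,"grip":0.65}]'
python3 - <<'E'
from h import *
cv2.imwrite("pics/w6.png",env.grab_frame("wrist")[:,:,::-1])
E
```

```text
t: 11.2
position: [0.5765, 0.0352, 0.0065]
tcp_rot: [[0.009, -1.0, -0.001], [-1.0, -0.009, -0.001], [0.001, 0.001, -1.0]]
contact_force: [-3.3, -1.6, -2.0]
grip_width: 0.349
t: 11.87
position: [0.6256, 0.0509, 0.0074]
tcp_rot: [[0.527, -0.85, 0.002], [-0.85, -0.527, -0.0], [0.001, -0.001, -1.0]]
contact_force: [0.7, 0.3, 0.2]
grip_width: 0.349
t: 12.28
position: [0.6275, 0.0499, 0.1149]
tcp_rot: [[0.522, -0.853, 0.01], [-0.853, -0.522, -0.001], [0.006, -0.008, -1.0]]
contact_force: [0.7, 1.0, 1.2]
grip_width: 0.348
```

View pics/w6.png

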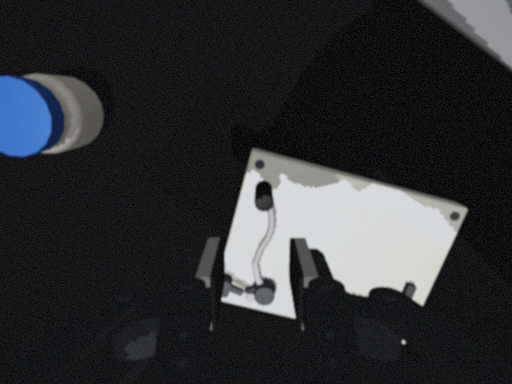

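Run:
```python
from h import *
c=cam("wrist"); k=w2h(ray(c,(264,201),.059))-[80,29]; print("knob open",k+[80,29],np.hypot(*k),np.degrees(np.arctan2(k[1],k[0])),ray(c,(264,201),.059))
s=dict(position=np.array([.4943,.036,.2479]),tcp_rot=np.array([[-0.5829,-0.8126,-0.0015],[-0.8126,0.5829,0.0004],[0.0005,0.0015,-1.]]))
c=cam("wrist",s)
P=np.array([ray(c,(u/4,v/4),.032)[:2] for u,v in ((198,80),(395,42),(412,125),(230,165))]);print(P,P.mean(0))
e=P[1]-P[0];print(np.hypot(*e),np.degrees(np.arctan2(e[1],e[0]))); e=P[2]-P[3];print(np.hypot(*e),np.degrees(np.arctan2(e[1],e[0])))
```

```text
knob open [104.6163 -63.2715] 95.49865615906667 -75.06243446765555 [0.6234 0.0468 0.059 ]
[[ 0.5835 -0.2053]
 [ 0.5363 -0.1822]
 [ 0.5461 -0.1654]
 [ 0.5913 -0.1861]] [ 0.5643 -0.1848]
0.052573007089752447 153.96833562459508
0.04974221217311204 155.41499226894655
```

```bash
python3 -m jog '[{"linear":[-0.29,-1.07,0.25],"roll":-0.1165,"grip":0.55},{"linear":[-0.29,-1.07,0.25],"roll":-0.1165,"grip":0.55},{"linear":[-0.29,-1.07,0.25],"roll":-0.1165,"grip":0.55},{"linear":[-0.29,-1.07,0.25],"roll":-0.1165,"grip":0.55},{"linear":[-0.29,-1.07,0.25],"roll":-0.1165,"grip":0.55},{"linear":[-0.29,-1.07,0.25],"roll":-0.1165,"grip":0.55},{"linear":[-0.29,-1.07,0.25],"roll":-0.1165,"grip":0.55},{"linear":[-0.29,-1.07,0.25],"roll":-0.1165,"grip":0.55},{"linear":[-0.29,-1.07,0.25],"roll":-0.1165,"grip":0.55},{"linear":[-0.29,-1.07,0.25],"roll":-0.1165,"grip":0.55}]'
python3 -m jog '[{"linear":[-0.29,-1.07,0.25],"roll":-0.1165,"grip":0.55},{"linear":[-0.29,-1.07,0.25],"roll":-0.1165,"grip":0.55},{"linear":[-0.29,-1.07,0.25],"roll":-0.1165,"grip":0.55},{"linear":[-0.29,-1.07,0.25],"roll":-0.1165,"grip":0.55},{"linear":[-0.29,-1.07,0.25],"roll":-0.1165,"grip":0.55},{"linear":[-0.29,-1.07,0.25],"roll":-0.1165,"grip":0.55},{"linear":[-0.29,-1.07,0.25],"roll":-0.1165,"grip":0.55},{"linear":[-0.29,-1.07,0.25],"roll":-0.1165,"grip":0.55},{"linear":[-0.29,-1.07,0.25],"roll":-0.1165,"grip":0.55},{"linear":[-0.29,-1.07,0.25],"roll":-0.1165,"grip":0.55}]'
python3 -m jog '[{"linear":[-0.29,-1.07,0.25],"roll":-0.1165,"grip":0.55},{"linear":[-0.29,-1.07,0.25],"roll":-0.1165,"grip":0.55},{"linear":[0,0,0],"roll":0,"grip":0.55},{"linear":[0,0,0],"roll":0,"grip":0.55}]'
python3 - <<'E'
from h import *
cv2.imwrite("pics/w7.png",env.grab_frame("wrist")[:,:,::-1])
E
```

```text
t: 13.17
position: [0.5944, -0.057, 0.1312]
tcp_rot: [[-0.581, -0.814, -0.001], [-0.814, 0.581, 0.0], [0.0, 0.001, -1.0]]
contact_force: [0.7, -0.4, -0.3]
grip_width: 0.45
t: 14.0
position: [0.5654, -0.1639, 0.1563]
tcp_rot: [[-0.977, 0.213, -0.001], [0.213, 0.977, 0.0], [0.001, 0.0, -1.0]]
contact_force: [0.8, -0.0, 0.2]
grip_width: 0.449
t: 14.33
position: [0.56, -0.185, 0.1613]
tcp_rot: [[-0.906, 0.424, -0.0], [0.424, 0.906, 0.0], [0.0, 0.0, -1.0]]
contact_force: [-0.2, 0.5, -1.0]
grip_width: 0.448
```

View pics/w7.png

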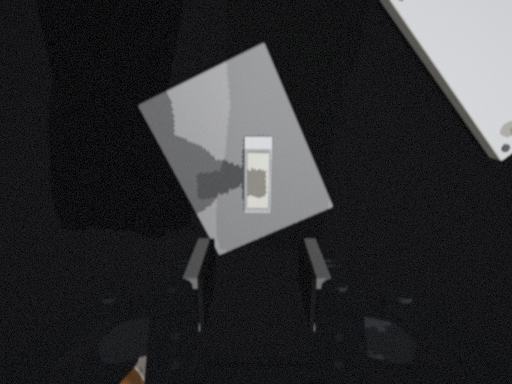

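Run:
```python
from h import *
im=cv2.imread("pics/w7.png");z=cv2.resize(im[125:225,220:300],None,fx=6,fy=6,interpolation=cv2.INTER_CUBIC)
cv2.imwrite("pics/w7z.png",z)
c=cam("wrist");s=env.sense();print(proj(c,s['position']))
```

```text
[255.306  234.0523]
```

View pics/w7z.png

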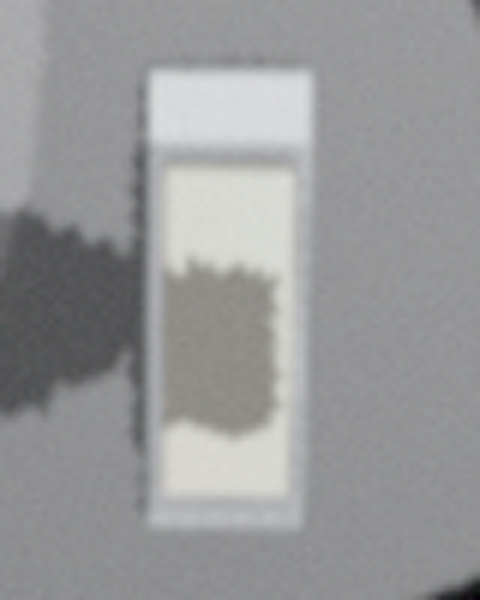

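Run:
```python
from h import *
c=cam("wrist");s=env.sense()
for q,z in ((((165,168),(294,168),(291,497),(163,497)),.032),(((147,70),(313,70),(303,528),(148,528)),.012)):
    P=np.array([ray(c,(220+(u+.5)/6-.5,125+(v+.5)/6-.5),z)[:2] for u,v in q]); m=P.mean(0)
    e=P[0]-P[3]+P[1]-P[2]; f=P[1]-P[0]+P[2]-P[3]
    print(m,np.hypot(*e)/2,np.hypot(*f)/2,np.degrees(np.arctan2(e[1],e[0])),np.degrees(np.arctan2(f[1],f[0])))
R=s['tcp_rot'];print(s['position'],np.degrees(np.arctan2(R[1,1],R[0,1])))
```

```text
[ 0.5642 -0.1846] 0.05139911914082089 0.019459985474164082 154.60921139460618 64.97252264762805
[ 0.5644 -0.1847] 0.07567751495182272 0.025805299135328003 154.47882860540582 64.97273023952079
[ 0.5601 -0.1845  0.1612] 64.99091981005155
```

```bash
python3 -m jog '[{"linear":[0.2,0,-2],"roll":0,"grip":0.55},{"linear":[0.22,0,-3.5],"roll":0,"grip":0.55},{"linear":[0,0,-3.5],"roll":-0.004,"grip":0.55},{"linear":[0,0,-3],"roll":0,"grip":0.55},{"linear":[0,0,-2],"roll":0,"grip":0.55},{"linear":[0,0,-1.3],"roll":0,"grip":0.55},{"linear":[0,0,0],"roll":0,"grip":0.55},{"linear":[0,0,0],"roll":0,"grip":0.55}]'
python3 - <<'E'
from h import *
cv2.imwrite("pics/w8.png",env.grab_frame("wrist")[:,:,::-1])
E
```

```text
t: 15.05
position: [0.5646, -0.1844, 0.0087]
tcp_rot: [[-0.904, 0.427, -0.0], [0.427, 0.904, 0.0], [0.001, 0.0, -1.0]]
contact_force: [0.3, -0.3, 0.4]
grip_width: 0.452
```

View pics/w8.png

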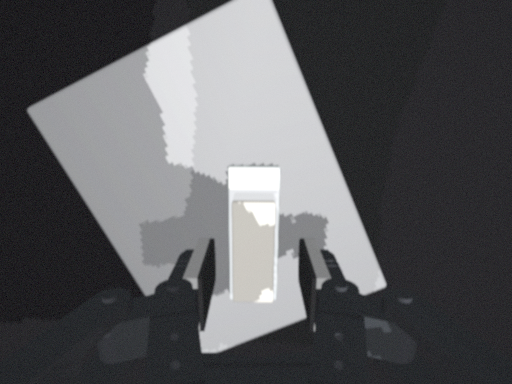

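```bash
python3 -m jog '[{"linear":[0,0,-1],"roll":0,"grip":0.55},{"linear":[0,0,-0.6],"roll":0,"grip":0.55},{"linear":[0,0,0],"roll":0,"grip":0.55}]'
python3 -m jog '[{"linear":[0,0,0],"roll":0,"grip":0.65},{"linear":[0,0,0],"roll":0,"grip":0.7},{"linear":[0,0,0],"roll":0,"grip":0.75},{"linear":[0,0,0],"roll":0,"grip":0.8},{"linear":[0,0,0],"roll":0,"grip":0.85},{"linear":[0,0,0],"roll":0,"grip":0.9},{"linear":[0,0,0],"roll":0,"grip":0.9},{"linear":[0,0,0],"roll":0,"grip":0.9}]'
python3 - <<'E'
from h import *
cv2.imwrite("pics/w9.png",env.grab_frame("wrist")[:,:,::-1])
E
```

```text
t: 15.35
position: [0.5642, -0.1847, -0.0084]
tcp_rot: [[-0.904, 0.428, -0.001], [0.428, 0.904, 0.001], [0.001, 0.0, -1.0]]
contact_force: [-0.5, 0.9, -0.9]
grip_width: 0.453
t: 16.02
position: [0.5651, -0.1852, -0.0069]
tcp_rot: [[-0.904, 0.429, 0.001], [0.429, 0.904, -0.0], [-0.001, -0.0, -1.0]]
contact_force: [-1.1, 0.4, 5.3]
grip_width: 0.22
```

View pics/w9.png

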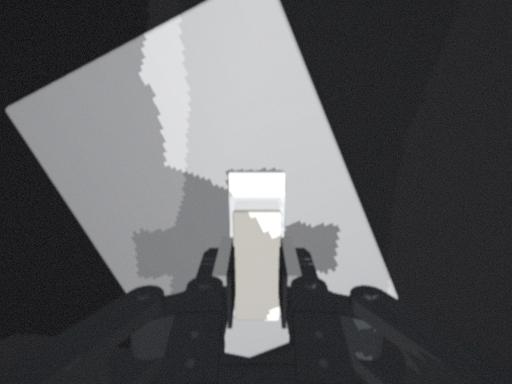

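```bash
python3 -m jog '[{"linear":[0,0,0.8],"roll":0,"grip":0.9},{"linear":[0,0,2.4],"roll":0,"grip":0.9},{"linear":[0,0,3],"roll":0,"grip":0.9},{"linear":[-0.3,1.46,2.5],"roll":0.043,"grip":0.9},{"linear":[-0.6,2.8,0],"roll":0.08,"grip":0.9},{"linear":[-0.6,2.8,0],"roll":0.08,"grip":0.9},{"linear":[-0.6,2.8,0],"roll":0.08,"grip":0.9},{"linear":[-0.6,2.8,0],"roll":0.08,"grip":0.9},{"linear":[-0.6,2.8,0],"roll":0.08,"grip":0.9},{"linear":[-0.6,2.8,0],"roll":0.08,"grip":0.9}]'
python3 -m jog '[{"linear":[-0.6,2.8,0],"roll":0.08,"grip":0.9},{"linear":[-0.6,2.8,0],"roll":0.08,"grip":0.9},{"linear":[-0.53,2.2,0],"roll":0.05,"grip":0.9},{"linear":[0,0,0],"roll":0,"grip":0.9},{"linear":[0,0,0],"roll":0,"grip":0.9}]'
python3 - <<'E'
from h import *
s=env.sense();R=s['tcp_rot'];print(w2h(s['position']),np.degrees(np.arctan2(R[1,1],R[0,1])))
cv2.imwrite("pics/w10.png",env.grab_frame("wrist")[:,:,::-1])
E
```

```text
t: 16.9
position: [0.525, -0.001, 0.0797]
tcp_rot: [[-0.996, -0.084, -0.0], [-0.084, 0.996, 0.0], [0.0, 0.0, -1.0]]
contact_force: [1.0, 0.4, -1.1]
grip_width: 0.216
t: 17.32
position: [0.5081, 0.0765, 0.0797]
tcp_rot: [[-0.958, -0.288, -0.0], [-0.288, 0.958, -0.0], [0.0, 0.0, -1.0]]
contact_force: [0.6, -0.6, -0.4]
grip_width: 0.212
[ 2.5878 -1.7224] 106.71712783643676
```

View pics/w10.png

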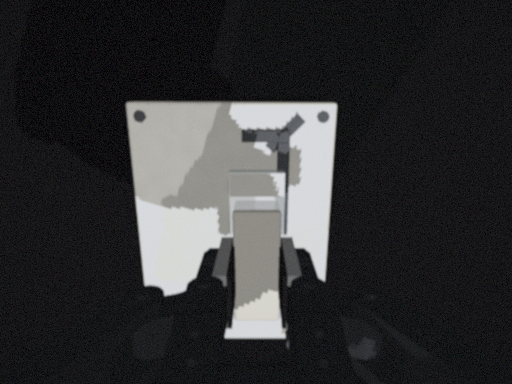

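Run:
```python
from h import *
c=cam("wrist")
im=cv2.imread("pics/w10.png");cv2.imwrite("pics/w10z.png",np.clip(cv2.resize(im[105:245,215:315],None,fx=4.2,fy=4.2,interpolation=cv2.INTER_CUBIC)*1.3,0,255).astype(np.uint8))
for uv in ((228,170.5),(285,170.5),(226,338),(286,338)): print(uv,w2h(ray(c,uv,.0986)))
for d in (0,2,4):
  print(d,[proj(c,[*h2w(-38-d,-5+d),z]) for z in (.018,.025)],[proj(c,[*h2w(-20-d,13+d),z]) for z in (.018,.025)])
```

```text
(228, 170.5) [-36.1588 -14.8481]
(285, 170.5) [-36.1528  10.8605]
(226, 338) [ 54.2927 -18.128 ]
(286, 338) [54.2842 13.5382]
0 [array([252.1592, 141.5161]), array([252.0198, 142.996 ])] [array([278.2048, 167.4999]), array([278.8379, 169.7138])]
2 [array([255.1013, 138.555 ]), array([255.0508, 139.949 ])] [array([281.1462, 164.6678]), array([281.8681, 166.8035])]
4 [array([258.0583, 135.5789]), array([258.0974, 136.8862])] [array([284.1022, 161.8217]), array([284.9136, 163.8783])]
```

View pics/w10z.png

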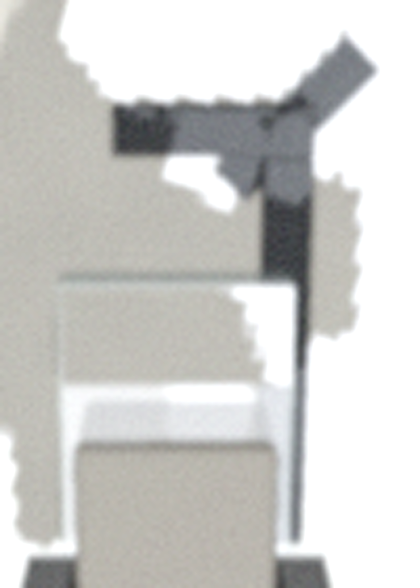

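```bash
python3 -m jog '[{"linear":[0.24,-0.27,-1],"roll":0,"grip":0.9},{"linear":[0,0,-2],"roll":0,"grip":0.9},{"linear":[0,0,-2],"roll":0,"grip":0.9},{"linear":[0,0,-1.2],"roll":0,"grip":0.9},{"linear":[0,0,-0.6],"roll":0,"grip":0.9},{"linear":[0,0,-0.3],"roll":0,"grip":0.9},{"linear":[0,0,0],"roll":0,"grip":0.9},{"linear":[0,0,0],"roll":0,"grip":0.9}]'
python3 -m jog '[{"linear":[0,0,-0.1],"roll":0,"grip":0.9},{"linear":[0,0,0],"roll":0,"grip":0.9}]'
```

```text
t: 18.03
position: [0.5114, 0.0727, 0.0093]
tcp_rot: [[-0.958, -0.286, 0.001], [-0.286, 0.958, -0.0], [-0.001, -0.0, -1.0]]
contact_force: [-0.7, 0.2, -0.6]
grip_width: 0.217
t: 18.2
position: [0.5114, 0.0729, 0.0083]
tcp_rot: [[-0.958, -0.286, 0.001], [-0.286, 0.958, -0.0], [-0.001, -0.0, -1.0]]
contact_force: [0.4, -0.4, -0.5]
grip_width: 0.217
```

```bash
python3 -m jog '[{"linear":[0,0,-0.1],"roll":0,"grip":0.9},{"linear":[0,0,0],"roll":0,"grip":0.9}]'|grep -E 'pos|force';python3 -m jog '[{"linear":[0,0,-0.1],"roll":0,"grip":0.9},{"linear":[0,0,0],"roll":0,"grip":0.9}]'|grep -E 'pos|force'; python3 -m jog '[{"linear":[0,0,-0.05],"roll":0,"grip":0.9},{"linear":[0,0,0],"roll":0,"grip":0.9}]'|grep -E 'pos|force'
```

```text
position: [0.5109, 0.073, 0.0067]
contact_force: [0.5, 0.4, -0.5]
position: [0.5107, 0.073, 0.0055]
contact_force: [-0.3, 0.4, -0.3]
position: [0.5109, 0.073, 0.0052]
contact_force: [-0.5, 0.5, 1.6]
```

```bash
python3 -m jog '[{"linear":[-0.04,0.14,0],"roll":0,"grip":0.9},{"linear":[-0.04,0.14,0],"roll":0,"grip":0.9},{"linear":[0,0,0],"roll":0,"grip":0.9}]'|grep -E 'pos|force';python3 -m jog '[{"linear":[-0.03,0.1,0],"roll":0,"grip":0.9},{"linear":[0,0,0],"roll":0,"grip":0.9}]'|grep -E 'pos|force'
```

```text
position: [0.51, 0.076, 0.0052]
contact_force: [-0.0, 0.1, 1.2]
position: [0.5098, 0.077, 0.0052]
contact_force: [0.4, 0.4, 2.5]
```

```bash
python3 -m jog '[{"linear":[-0.02,0.06,0],"roll":0,"grip":0.9},{"linear":[0,0,0],"roll":0,"grip":0.9}]'|grep -E 'pos|force';python3 -m jog '[{"linear":[-0.02,0.05,0],"roll":0,"grip":0.9},{"linear":[0,0,0],"roll":0,"grip":0.9}]'|grep -E 'pos|force'
```

```text
position: [0.5096, 0.0774, 0.0052]
contact_force: [0.4, 0.1, 2.3]
position: [0.5094, 0.0779, 0.0051]
contact_force: [-0.5, -0.4, 0.9]
```

```bash
python3 -m jog '[{"linear":[-0.02,0.06,0],"roll":0,"grip":0.9},{"linear":[0,0,0],"roll":0,"grip":0.9}]'|grep -E 'pos|force';python3 -m jog '[{"linear":[-0.02,0.06,0],"roll":0,"grip":0.9},{"linear":[0,0,0],"roll":0,"grip":0.9}]'|grep -E 'pos|force'
```

```text
position: [0.5094, 0.0779, 0.0052]
contact_force: [1.6, -5.4, 1.4]
position: [0.5094, 0.078, 0.0052]
contact_force: [1.9, -6.7, 0.1]
```

```bash
python3 -m jog '[{"linear":[-0.02,0.05,0],"roll":0,"grip":0.9},{"linear":[0,0,0],"roll":0,"grip":0.9}]'|grep -E 'pos|force';python3 -m jog '[{"linear":[-0.02,0.05,0],"roll":0,"grip":0.9},{"linear":[0,0,0],"roll":0,"grip":0.9}]'|grep -E 'pos|force'
```

```text
position: [0.5094, 0.078, 0.0052]
contact_force: [3.2, -9.6, 0.6]
position: [0.5094, 0.078, 0.0052]
contact_force: [3.1, -11.9, -1.0]
```

```bash
python3 -m jog '[{"linear":[0.03,-0.12,0],"roll":0,"grip":0.9},{"linear":[0,0,0],"roll":0,"grip":0.9}]'|grep -E 'pos|force';python3 -m jog '[{"linear":[-0.1,-0.03,0],"roll":0,"grip":0.9},{"linear":[0,0,0],"roll":0,"grip":0.9}]'|grep -E 'pos|force';python3 -m jog '[{"linear":[-0.06,-0.02,0],"roll":0,"grip":0.9},{"linear":[0,0,0],"roll":0,"grip":0.9}]'|grep -E 'pos|force'
```

```text
position: [0.5094, 0.0779, 0.0052]
contact_force: [2.7, -6.2, 0.7]
position: [0.5084, 0.0777, 0.0052]
contact_force: [2.7, -6.0, 1.1]
position: [0.5078, 0.0775, 0.0052]
contact_force: [3.7, -5.9, 0.2]
```

```bash
python3 -m jog '[{"linear":[-0.06,-0.02,0],"roll":0,"grip":0.9},{"linear":[0,0,0],"roll":0,"grip":0.9}]'|grep -E 'pos|force';python3 -m jog '[{"linear":[-0.05,-0.015,0],"roll":0,"grip":0.9},{"linear":[0,0,0],"roll":0,"grip":0.9}]'|grep -E 'pos|force'
```

```text
position: [0.5072, 0.0773, 0.0052]
contact_force: [2.3, -5.8, -0.6]
position: [0.5067, 0.0772, 0.0052]
contact_force: [3.4, -5.6, -0.7]
```

```bash
python3 -m jog '[{"linear":[-0.05,-0.015,0],"roll":0,"grip":0.9},{"linear":[0,0,0],"roll":0,"grip":0.9}]'|grep -E 'pos|force';python3 -m jog '[{"linear":[-0.05,-0.015,0],"roll":0,"grip":0.9},{"linear":[0,0,0],"roll":0,"grip":0.9}]'|grep -E 'pos|force'
```

```text
position: [0.5062, 0.077, 0.0052]
contact_force: [3.9, -5.1, 0.2]
position: [0.5057, 0.0769, 0.0052]
contact_force: [3.4, -6.2, -0.7]
```

```bash
python3 -m jog '[{"linear":[-0.05,-0.015,0],"roll":0,"grip":0.9},{"linear":[0,0,0],"roll":0,"grip":0.9}]'|grep -E 'pos|force'
```

```text
position: [0.5052, 0.0767, 0.0052]
contact_force: [3.8, -5.5, 0.7]
```

```bash
python3 -m jog '[{"linear":[-0.05,-0.015,0],"roll":0,"grip":0.9},{"linear":[0,0,0],"roll":0,"grip":0.9}]'|grep -E 'pos|force';python3 -m jog '[{"linear":[-0.05,-0.015,0],"roll":0,"grip":0.9},{"linear":[0,0,0],"roll":0,"grip":0.9}]'|grep -E 'pos|force'
```

```text
position: [0.5048, 0.0766, 0.0052]
contact_force: [3.8, -5.9, -1.2]
position: [0.5047, 0.0766, 0.0053]
contact_force: [5.9, -4.1, -1.3]
```

```bash
python3 -m jog '[{"linear":[-0.05,-0.015,0],"roll":0,"grip":0.9},{"linear":[0,0,0],"roll":0,"grip":0.9}]'|grep -E 'pos|force'
python3 - <<'E'
from h import *
s=env.sense();R=s['tcp_rot'];print(s['t'],w2h(s['position']),np.degrees(np.arctan2(R[1,1],R[0,1])),HR.T@s['contact_force'][:2])
cv2.imwrite("pics/w11.png",env.grab_frame("wrist")[:,:,::-1])
E
```

```text
position: [0.5047, 0.0765, 0.0055]
contact_force: [6.6, -4.2, -2.2]
21.95 [-0.5781 -0.7634] 106.59869510862634 [ 5.1192 -5.91  ]
```

View pics/w11.png

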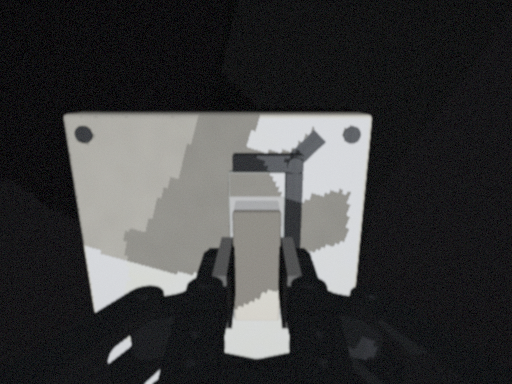

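```bash
python3 -m jog '[{"linear":[0,0,-0.04],"roll":0,"grip":0.9},{"linear":[0,0,0],"roll":0,"grip":0.9}]'|grep -E 'pos|force';python3 -m jog '[{"linear":[0.03,0.0,-0.01],"roll":0,"grip":0.88},{"linear":[0,0,0],"roll":0,"grip":0.8},{"linear":[0,0,0],"roll":0,"grip":0.75},{"linear":[0,0,0],"roll":0,"grip":0.72},{"linear":[0,0,0],"roll":0,"grip":0.7},{"linear":[0,0,0],"roll":0,"grip":0.65},{"linear":[0,0,0],"roll":0,"grip":0.65},{"linear":[0,0,0],"roll":0,"grip":0.65}]'
python3 - <<'E'
from h import *
s=env.sense();print(w2h(s['position']))
cv2.imwrite("pics/w12.png",env.grab_frame("wrist")[:,:,::-1])
E
```

```text
position: [0.5048, 0.0765, 0.0053]
contact_force: [6.9, -3.9, -0.9]
t: 22.83
position: [0.5031, 0.0773, 0.0043]
tcp_rot: [[-0.958, -0.286, -0.001], [-0.286, 0.958, 0.0], [0.0, 0.0, -1.0]]
contact_force: [-0.2, 0.3, 0.4]
grip_width: 0.346
[-1.9513  0.4214]
```

View pics/w12.png

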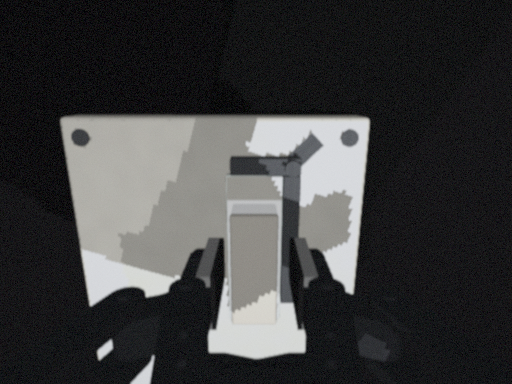

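```bash
python3 -m jog '[{"linear":[0,0,0.5],"roll":0,"grip":0.62},{"linear":[0,0,1.5],"roll":0,"grip":0.62},{"linear":[0,0,3],"roll":0,"grip":0.62},{"linear":[0,0,3.5],"roll":0,"grip":0.62},{"linear":[0,0,3],"roll":0,"grip":0.62},{"linear":[0,0,0],"roll":0,"grip":0.62},{"linear":[0,0,0],"roll":0,"grip":0.62}]'
python3 - <<'E'
from h import *
im=env.grab_frame("wrist")[:,:,::-1]
cv2.imwrite("pics/w13.png",im);cv2.imwrite("pics/w13z.png",cv2.resize(im[130:270,190:330],None,fx=4.2,fy=4.2,interpolation=cv2.INTER_CUBIC))
E
```

```text
t: 23.47
position: [0.5049, 0.077, 0.1219]
tcp_rot: [[-0.958, -0.286, 0.004], [-0.286, 0.958, -0.0], [-0.004, -0.001, -1.0]]
contact_force: [0.4, 0.2, 0.2]
grip_width: 0.383
```

View pics/w13z.png

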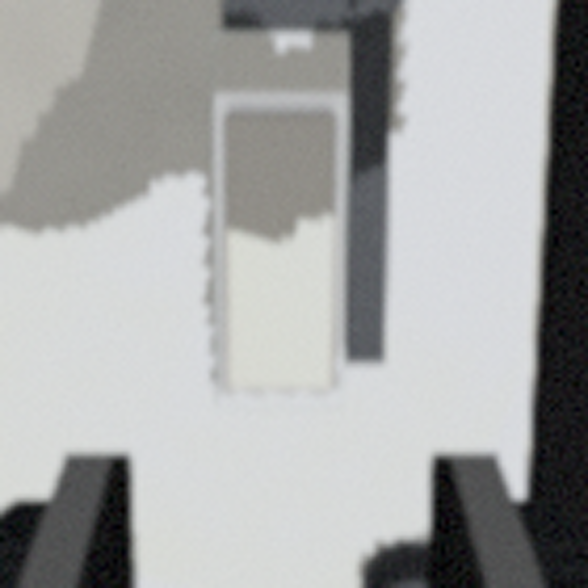

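View pics/w13.png

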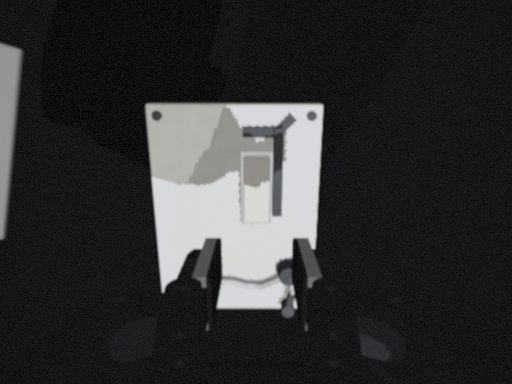

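Run:
```python
from h import *
c=cam("wrist")
P=[w2h(ray(c,(190+u/4.2-.4,130+v/4.2-.4),.044)) for u,v in ((225,108),(336,108),(333,388),(228,388))]
print(P,np.mean(P,0))
# L inner: long leg inner bottom edge col 349 at row 200 z .018/.025 ; short leg lower edge row 28
for uv in ((351,120),(347,330),(290,28)): print([w2h(ray(c,(190+uv[0]/4.2-.4,130+uv[1]/4.2-.4),z)) for z in (.018,.025)])
# knob top (zoom not) open
```

```text
[array([-29.813 ,  -9.1098]), array([-29.8108,  10.1789]), array([22.32  , 10.1932]), array([22.3218, -9.163 ])] [-3.7455  0.5248]
[array([-22.7562,  14.0917]), array([-24.087 ,  13.7479])]
[array([20.0832, 13.8823]), array([17.6396, 13.5439])]
[array([-40.3837,   2.3041]), array([-41.2567,   2.2665])]
```

```bash
python3 -m jog '[{"linear":[0.97,-0.23,0],"roll":-0.109,"grip":0.65},{"linear":[0.97,-0.23,0],"roll":-0.109,"grip":0.65},{"linear":[0.97,-0.23,0],"roll":-0.109,"grip":0.65},{"linear":[0.97,-0.23,0],"roll":-0.109,"grip":0.65},{"linear":[0.97,-0.23,0],"roll":-0.109,"grip":0.65},{"linear":[0.97,-0.23,0],"roll":-0.109,"grip":0.65},{"linear":[0.97,-0.23,0],"roll":-0.109,"grip":0.65},{"linear":[0.97,-0.23,0],"roll":-0.109,"grip":0.65},{"linear":[0.97,-0.23,0],"roll":-0.109,"grip":0.65},{"linear":[0.97,-0.23,0],"roll":-0.109,"grip":0.65}]' >/dev/null
python3 -m jog '[{"linear":[0.97,-0.23,-1],"roll":-0.109,"grip":0.65},{"linear":[0.97,-0.23,-2.5],"roll":-0.112,"grip":0.65},{"linear":[0,0,-2],"roll":0,"grip":0.65},{"linear":[0,0,0],"roll":0,"grip":0.65},{"linear":[0,0,0],"roll":0,"grip":0.65}]'
python3 - <<'E'
from h import *
c=cam("wrist");s=env.sense();print(s['position'],w2h(s['position']));print(proj(c,[*h2w(103.9,-60.3),.059]))
im=env.grab_frame("wrist")[:,:,::-1]
cv2.imwrite("pics/w14.png",im)
E
```

```text
t: 24.77
position: [0.6177, 0.0498, 0.0623]
tcp_rot: [[-0.523, 0.852, -0.005], [0.852, 0.523, 0.001], [0.003, -0.004, -1.0]]
contact_force: [-0.9, -1.3, 1.4]
grip_width: 0.351
[0.6177 0.0498 0.0623] [ 99.9906 -58.7322]
[261.9413 236.4572]
```

View pics/w14.png

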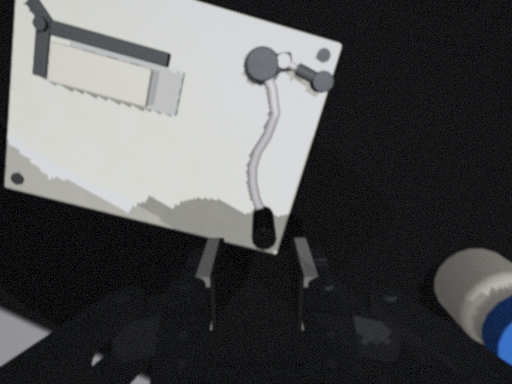

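```bash
python3 -m jog '[{"linear":[0.15,0,-1],"roll":0,"grip":0.65},{"linear":[0,0,-2],"roll":0,"grip":0.65},{"linear":[0,0,-1.1],"roll":0,"grip":0.65},{"linear":[0,0,0],"roll":0,"grip":0.65},{"linear":[0,0,0],"roll":0,"grip":0.65}]'
python3 - <<'E'
from h import *
p=h2w(80,29); q=env.sense()['position'];s=q[:2]-p
a0=np.arctan2(s[1],s[0]); print(q,np.degrees(a0),np.hypot(*s))
d=-np.linspace(0,1.2,17); P=p+.0925*np.c_[np.cos(a0+d),np.sin(a0+d)]
print(np.diff(P,axis=0)*100)
E
```

```text
t: 25.23
position: [0.6208, 0.0496, 0.0233]
tcp_rot: [[-0.523, 0.852, -0.001], [0.852, 0.523, 0.0], [0.001, -0.001, -1.0]]
contact_force: [0.9, 0.5, 0.5]
grip_width: 0.348
[0.6208 0.0496 0.0233] -58.907532423023035 0.09166214374643004
[[-0.607  -0.3357]
 [-0.6304 -0.2892]
 [-0.6503 -0.2412]
 [-0.6665 -0.1918]
 [-0.679  -0.1413]
 [-0.6877 -0.09  ]
 [-0.6925 -0.0382]
 [-0.6935  0.0138]
 [-0.6905  0.0657]
 [-0.6836  0.1172]
 [-0.6729  0.1681]
 [-0.6584  0.2181]
 [-0.6402  0.2668]
 [-0.6184  0.314 ]
 [-0.5932  0.3595]
 [-0.5646  0.4029]]
```

```bash
python3 -m jog '[{"linear":[-0.61,-0.34,0],"roll":-0.075,"grip":0.65},{"linear":[-0.63,-0.29,0],"roll":-0.075,"grip":0.65},{"linear":[-0.65,-0.24,0],"roll":-0.075,"grip":0.65},{"linear":[-0.67,-0.19,0],"roll":-0.075,"grip":0.65},{"linear":[-0.68,-0.14,0],"roll":-0.075,"grip":0.65},{"linear":[0,0,0],"roll":0,"grip":0.65}]'
python3 -m jog '[{"linear":[-0.69,-0.09,0],"roll":-0.075,"grip":0.65},{"linear":[-0.69,-0.04,0],"roll":-0.075,"grip":0.65},{"linear":[-0.69,0.01,0],"roll":-0.075,"grip":0.65},{"linear":[-0.69,0.07,0],"roll":-0.075,"grip":0.65},{"linear":[-0.68,0.12,0],"roll":-0.075,"grip":0.65},{"linear":[0,0,0],"roll":0,"grip":0.65}]'
python3 - <<'E'
from h import *
im=env.grab_frame("wrist")[:,:,::-1]
cv2.imwrite("pics/w15.png",im)
E
```

```text
t: 25.73
position: [0.589, 0.0372, 0.025]
tcp_rot: [[-0.171, 0.985, 0.002], [0.985, 0.171, -0.0], [-0.001, 0.002, -1.0]]
contact_force: [0.3, 0.2, -0.2]
grip_width: 0.353
t: 26.23
position: [0.5544, 0.0384, 0.0245]
tcp_rot: [[0.199, 0.98, 0.001], [0.98, -0.199, -0.0], [0.0, 0.001, -1.0]]
contact_force: [-0.6, -0.3, -0.2]
grip_width: 0.349
```

View pics/w15.png

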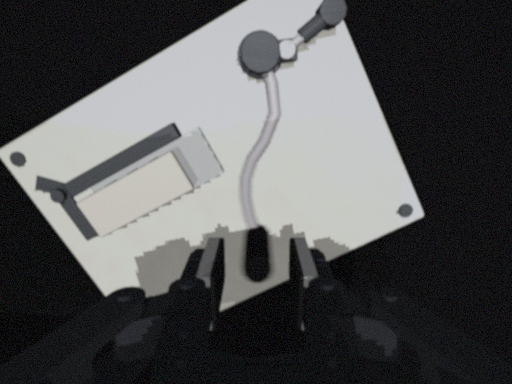

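```bash
python3 -m jog '[{"linear":[-0.67,0.17,0],"roll":-0.075,"grip":0.65},{"linear":[-0.66,0.22,0],"roll":-0.075,"grip":0.65},{"linear":[0,0,0],"roll":0,"grip":0.65},{"linear":[0,0,0],"roll":0,"grip":0.65},{"linear":[0,0,0],"roll":0,"grip":0.65}]'
python3 - <<'E'
from h import *
im=env.grab_frame("wrist")[:,:,::-1]
cv2.imwrite("pics/w16.png",im)
E
```

```text
t: 26.7
position: [0.542, 0.0419, 0.0239]
tcp_rot: [[0.339, 0.941, 0.001], [0.941, -0.339, -0.0], [0.0, 0.001, -1.0]]
contact_force: [0.5, -0.5, -0.4]
grip_width: 0.35
```

View pics/w16.png

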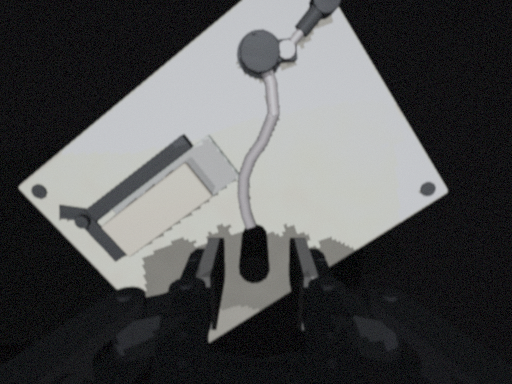

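```bash
python3 -m jog '[{"linear":[-0.43,0.18,0],"roll":-0.05,"grip":0.65},{"linear":[0,0,0],"roll":0,"grip":0.65},{"linear":[0,0,0],"roll":0,"grip":0.65},{"linear":[0,0,0],"roll":0,"grip":0.65}]'
python3 - <<'E'
from h import *
im=env.grab_frame("wrist")[:,:,::-1]
cv2.imwrite("pics/w17.png",im)
cv2.imwrite("pics/w17z.png",cv2.resize(im[120:320,60:320],None,fx=3,fy=3,interpolation=cv2.INTER_CUBIC))
E
```

```text
t: 27.08
position: [0.5372, 0.0438, 0.0236]
tcp_rot: [[0.387, 0.922, 0.0], [0.922, -0.387, -0.0], [-0.0, 0.0, -1.0]]
contact_force: [-0.9, -0.1, -0.7]
grip_width: 0.352
```

View pics/w17z.png

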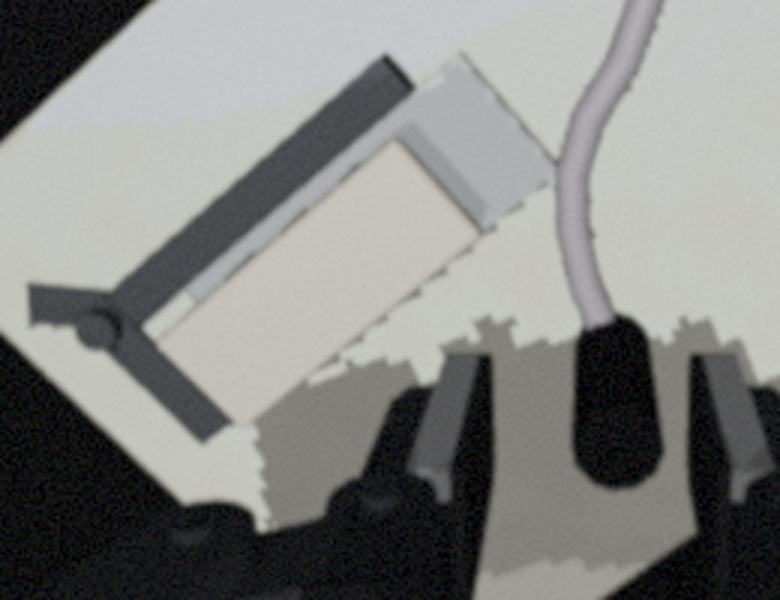

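```bash
python3 -m jog '[{"linear":[0.22,-0.09,0],"roll":0,"grip":0.65},{"linear":[0,0,0.5],"roll":0,"grip":0.65},{"linear":[0,0,1.5],"roll":0,"grip":0.65},{"linear":[0,0,2.5],"roll":0,"grip":0.65},{"linear":[0,0,3.5],"roll":0,"grip":0.65},{"linear":[0,0,3],"roll":0,"grip":0.65},{"linear":[0,0,3],"roll":0,"grip":0.65},{"linear":[0,-2,1],"roll":0,"grip":0.65},{"linear":[0,-2,0],"roll":0,"grip":0.65},{"linear":[0,0,0],"roll":0,"grip":0.65}]'
python3 - <<'E'
from h import *
im=env.grab_frame("wrist")[:,:,::-1]
cv2.imwrite("pics/w18.png",im)
s=env.sense();print(s['t'])
cv2.imwrite("pics/s2.png",env.grab_frame("scene")[:,:,::-1])
E
```

```text
t: 27.97
position: [0.54, 0.0003, 0.1752]
tcp_rot: [[0.391, 0.921, 0.003], [0.921, -0.391, -0.002], [-0.001, 0.003, -1.0]]
contact_force: [0.1, -0.3, -1.2]
grip_width: 0.349
28.0167
```

View pics/w18.png

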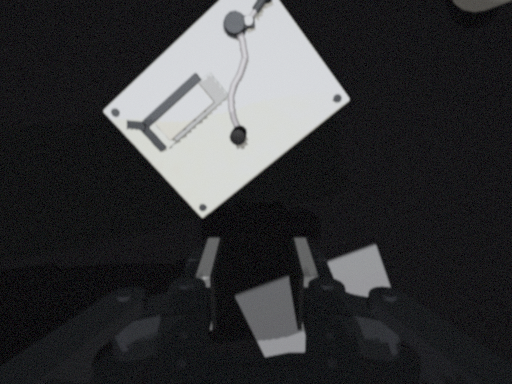

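View pics/s2.png

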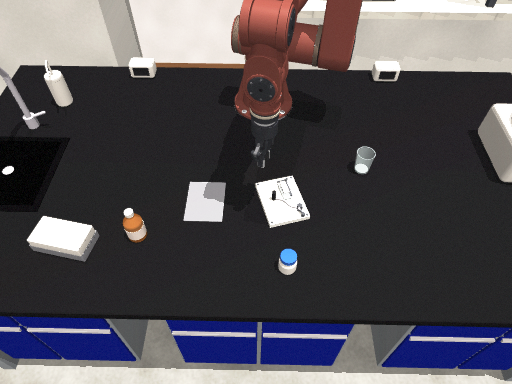

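Run:
```python
from h import *
im=cv2.imread("pics/w18.png")
z=cv2.resize(im[65:160,115:250],None,fx=5.9,fy=5.9,interpolation=cv2.INTER_CUBIC);cv2.imwrite("pics/w18z.png",z)
c=cam("wrist");k=w2h(ray(c,(238.5,138),.059))-[80,29];print(np.hypot(*k),np.degrees(np.arctan2(k[1],k[0]))+360-214.3)
```

```text
91.85073849110432 17.552955068581582
```

View pics/w18z.png

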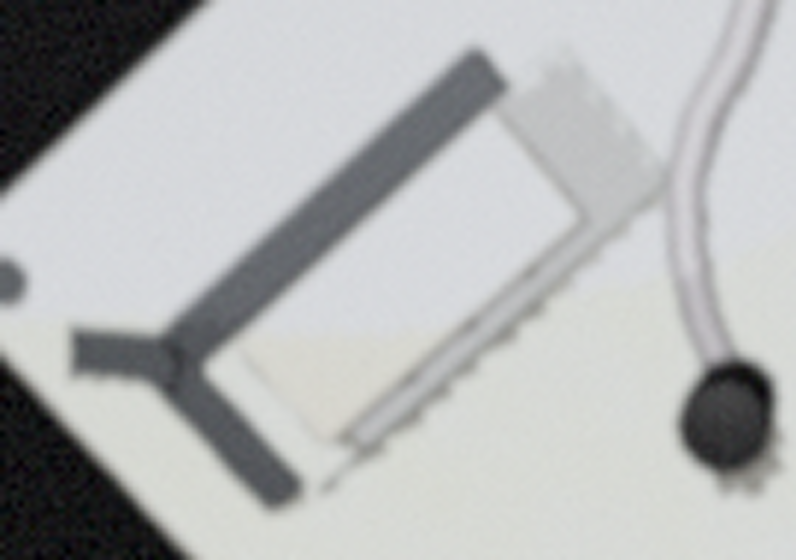

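Run:
```python
from h import *
c=cam("wrist")
def m(u,v,z): return w2h(ray(c,(115+u/5.9-.4,65+v/5.9-.4),z))
for n,u,v,z in (("far base corner -y",665,182,.024),("far base +y",562,45,.024),("near -y?",330,488,.024),("short leg tip inner",300,488,.025),("L corner",205,365,.025),("long tip inner",508,90,.025),("lid far -y",583,217,.044),("lid near -y",325,440,.044),("lid far+y",497,107,.044),("lid near +y",240,348,.044),("sh leg tip outer",268,508,.025)):
    print(n,m(u,v,z))
im=cv2.imread("pics/w18.png")
z=cv2.resize(im[115:160,130:190],None,fx=12,fy=12,interpolation=cv2.INTER_CUBIC).astype(float);z=np.clip((z-140)*3,0,255).astype(np.uint8);cv2.imwrite("pics/w18y.png",z)
```

```text
far base corner -y [36.0736 -9.9529]
far base +y [37.1409 14.8623]
near -y? [-36.0952 -11.2546]
short leg tip inner [-39.4838  -8.2459]
L corner [-37.4712  15.1867]
long tip inner [26.6549 15.1635]
lid far -y [25.1355 -7.0007]
lid near -y [-25.7849  -6.4435]
lid far+y [25.7692 12.0658]
lid near +y [-26.0533  11.2612]
sh leg tip outer [-45.6613  -7.2952]
```

View pics/w18y.png

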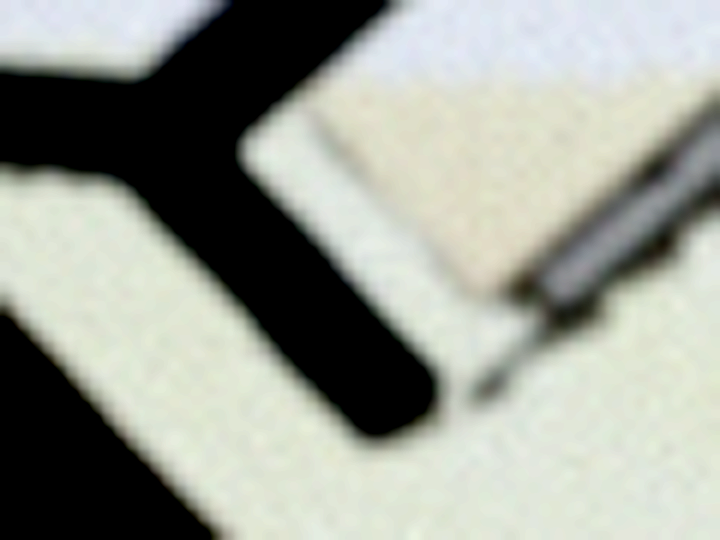

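```bash
python3 -c "
from bench import env
print(env.finish_job(), env.sense()['t'])"
```

```text
the job is handed in; nothing more can be done
the job is handed in; nothing more can be done
```

I drew the arm back until it stayed open and laid the slide flat on the plate. I then pressed it into both sides of the L, with about 5 to 6 N per side at the end. Finally I brought the arm back so it sprang onto the slide, let go, and handed the job in at about 28 s.

- **Final checks:** The arm rests against the slide's free corner at about 0.31 rad, inside the expected 0.15 to 0.45. The slide's edges match both legs of the L to within about 1 mm, which is as fine as the camera can tell. The bottle, beaker and jar are where they stood, and the robot was clear of everything.
- **Missed first attempt:** The first draw of the arm passed over the knob, because the fingertips sit about 25 mm short of the stated TCP. I found this by touching the plate, where the reading reached about 25 N up and 12 N sideways before I stopped. I then corrected for it and repeated the draw.
- **Higher press on one side:** The first push on the long leg briefly reached about 12 N, more than the few N you asked for but under the 20 N limit.
- **L position:** Touch and camera disagreed by 1 to 3 mm on where the L was locked, so I relied on the contact forces.

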